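# Set up the hot-holding cabinet for service

### The arm

A 6-joint arm with a two-finger parallel gripper is mounted at the origin on a cart in front of the work surface, level with it; the furniture and walls round the work are solid. World frame = base frame: x ahead of the robot, y to its left, z up, the work surface at z = 0. Lengths are in m, angles in degrees, forces in N, time in s.
With the tool pointing down it reaches from about 0.375 to 0.9 m from the base axis. Payload 3.1 kg.
Tool frame: the origin (TCP) lies on the centre line of the jaws, within the pads' length; the fingertips stand finger_overhang ahead of it and the grasp point (between the pads) lies 5 mm behind it (finger_overhang is the distance from the TCP to the fingertips, in m); z points along the fingers, y is the line along which they close (so a half turn about z gives the same grasp; the last joint's range is limited). The gripper opens to 87 mm and grips with 3 to 60 N. Pads are 19 mm wide; open, the fingers measure 117 mm over their backs; the gripper's body (75 mm by 190 mm) begins 51 mm behind the grasp point.
Start: joints at [60.361, 30.224, 82.088, -0, 67.689, -10.227], TCP at [0.208, 0.589, 0.202] pointing down, gripper open.
Joint ranges: [-176.69, 176.69], [-43.24, 126.21], [12.49, 139.97], [-82, 262], [0, 151.66], [-163.58, 163.58]. Speed limits (degrees/s): [159.86, 159.86, 180, 180, 180, 180].

### API

Orientations are given as a 3x3 rotation matrix whose columns are the frame's x, y, z axes.
In Python, from rig import read_state, capture, calibration, hand_in, finger_overhang gives the robot as it stands.
- The arm moves only by the tool send_rows, never from a script. Its argument "plan" is a list of rows, each a list of 5 numbers: the closure in counts, from 0 (fully open) to 255 (shut), then the shift along the tool's x, y, z in m, then the turn about the tool's z in rad. A call has 1 to 20 rows; each row shifts and turns the commanded pose from where the row before left it, along the tool's axes as they then stand; what a row does not reach is not made up. A row lasts 1/12 s, in which the tool goes at most 41.7 mm and 7.16 degrees, less where a joint would pass 70% of its speed; a pose out of reach is approached as far as the arm can. A call is refused whole if a number of a shift passes 0.0417 or a number of a turn 0.125, either way. A call with a gripper value outside its range is refused whole. The fingers move at their own pace and stop on an object; the grip force is fixed at half the most. Time passes only in rows, so rows that do not move let the fingers close. It gives the time, the measured TCP pose, the force, the opening and the grip force at its end, in the units of the state.
- read_state(): the state, without advancing time (a new reading comes with each control period).
- capture(name): name is "scene" or "top" or "wrist"; returns (picture, depth): 480x640x3 uint8, blue, green, red; 480x640 float32, m along the optical axis (not along the pixel's ray), 0 where there is no reading.
- calibration(name): a dict with "fx", "fy", "cx", "cy" (pixels), "dist_coeffs" ([k1, k2, p1, p2, k3] as OpenCV has them; the pictures are not rectified), "xyz" and "rotation" of the camera in the world. Camera axes: x right, y down, z forward; pixel columns grow to the right and rows downward; lengths in m; the calibration is good to about 2 mm. A picture is of the moment at which its call begins: read the wrist's pose just before it. calibration takes no time and is no camera call; for the wrist camera it gives the pose at the moment of the call.
- hand_in(): hands the job in; it is judged then, once.
The state is a dict: "time_s": time; "joint_positions": joint angles; "qvel": joint speeds; "tau": joint torques, N m; "position": TCP position; "tcp_rot": TCP orientation; "force": force on the tool from outside, world axes, zero at the start; "moment": the same for the moment, N m; "opening": opening from 0.0 (shut) to 1.0 (fully open); "grasp_force": force on a finger pad.
Only numpy, scipy, OpenCV 4.12 (cv2) and the standard library are available. Lean on these libraries where they do the work, as an engineer would, in place of code of your own. Each camera call takes 0.05 s, during which the arm holds its last target. There are 200 camera calls.

### The job

The counter-top hot-holding cabinet has come back from washing; get it ready for service. Slide every pan that lies on the worktop fully home into the cabinet on its own pair of rails, handle outward (the deep pan on the lowest pair, the shallow pan on the middle pair, the flat sheet on the top pair), and plug the control module all the way into the socket on the cabinet's roof with its dial facing the open front. Only when all of that is in place, push the power lever on the roof right over to the back, and leave the sauce cup, the kitchen timer and the salt shaker where they stand.

Things in the scene. Friction and masses are not known exactly. Their poses are not given: they have to be found in the camera images.
- cabinet: Steel hot-holding cabinet, 138 x 128 x 200 mm (x, y, z), fixed; origin under its middle on the worktop, z up. Its open front faces its own -x. Three pairs of ledges (rails) run along x. A back panel stops the pans: a pan fully home has its origin at cabinet x = 0, y = 0 and its x axis along the cabinet's. Handles of seated pans stand one above another: load from the lowest pair up.
- rail_low (a point): Midway between the lowest pair of ledges, on the level of their tops, 64 mm above the cabinet's origin, at its x = 0; axes as the cabinet's. Every pair runs from x = -66 to +66 mm, with lead-ins bent down and outward in front to x = -84 mm, leaves 79 mm between its 3 mm ledges and 103 mm between its upright flanges. The cabinet's base below is 18 mm high.
- rail_mid (a point): Midway between the middle pair of ledges, on the level of their tops, 106 mm above the cabinet's origin; otherwise like rail_low.
- rail_top (a point): Midway between the top pair of ledges, on the level of their tops, 144 mm above the cabinet's origin; otherwise like rail_low. The underside of the roof is at 168 mm, its front edge at x = -69 mm. Mind the wire shelf over the back half of the worktop: from world x = 0.59 m on, 0.58 m above the worktop.
- socket (a point): Centre of the mouth of the rectangular socket hole in the cabinet's flat roof, 200 mm above the cabinet's origin, at its x = 1.5 mm, y = -34 mm; the hole is 43 mm (cabinet x) by 27 mm (cabinet y) and 27 mm deep; axes as the cabinet's.
- deep_pan: Deep steel pan with one handle; may be absent. Rim 130 (x) x 96 (y) x 4 mm, tub 118 x 70 mm. Origin under the middle of the tub, z up; the rim's underside is at z = 44 mm. A black handle bar, 13 mm wide (y) and 22 mm tall, lies along x from x = -71 to -155 mm, from z = 32 to 54 mm. 0.14 to 0.26 kg.
- shallow_pan: Shallow steel pan with one handle; may be absent. Rim 130 (x) x 96 (y) x 4 mm, tub 118 x 70 mm. Origin under the middle of the tub, z up; the rim's underside is at z = 24 mm. A black handle bar, 13 mm wide (y) and 22 mm tall, lies along x from x = -71 to -155 mm, from z = 12 to 34 mm. 0.12 to 0.22 kg.
- flat_sheet: Flat perforated aluminium sheet with one handle; may be absent. 130 (x) x 96 (y) x 4 mm; origin under its middle, z up. A black handle bar, 13 mm wide (y) and 22 mm tall, lies along x from x = -71 to -155 mm, from z = 4 to 26 mm. 0.1 to 0.2 kg.
- module: Grey plug-in control module standing on its plug; origin under the plug, z up. Black plug 40 (x) x 24 (y) x 22 mm long (lowest 5 mm stepped in to 36 x 20 mm); above it the body, 60 (x) x 40 (y) mm, from z = 22 to 62 mm. The dial is on its -x face. Plugged in, its body rests on the roof, the origin is 22 mm below the socket's mouth and its axes are the cabinet's. 0.14 kg.
- module_dial (a point): Middle of the module's -x face, which bears the dial; 42 mm above the module's origin.
- power_lever (a joint): Angle of the power lever on the cabinet's roof, rad: 0 leaning to the front (off), 1.0 leaning right over to the back, cabinet +x (on); upright at 0.5. It stays where it is left and needs 1 to 2 N at its ball. Pivot at cabinet x = 0, y = 40 mm, z = 212 mm; 52 mm from there to the middle of its 20 mm ball.
- lever_tip (a point): Centre of the ball at the lever's end. The lever stands on a block of 56 x 36 x 12 mm on the flat roof.
- sauce_cup: Small steel sauce cup standing by the cabinet, 68 mm across and 40 mm high, a bystander.
- egg_timer: Round white kitchen timer, 65 mm across and 51 mm high, a bystander.
- salt: Glass salt shaker, 45 mm across and 87 mm tall, a bystander.
Not all that is in view belongs to the job. What is shaped like the module but blue is not meant.

How it is judged:
By the outcome, as a careful person would: the job done as asked, in the order asked, and still so for the second after the job is handed in, with the robot touching nothing.
Of deep_pan, shallow_pan, flat_sheet only 2 to 3 are there at a start; the rules pass over those that are not, and their reading is None.
At some moment in a run one of deep_pan, shallow_pan, flat_sheet may be knocked a few centimetres aside while the robot is not near it.
It also fails if it takes over 210 s, if anything falls off the work surface, if the arm or the gripper's body presses on something with over 40 N, if the wrist force passes 120 N, or if a joint passes its speed limit or range.

## Working session

There is one attempt and no reset: what is moved stays moved. The work goes in short steps, Python scripts to look and compute and a tool call to move; the robot and the scene stay as the last step left them, time stands still between calls to the robot, and variables do not carry over. Pictures are saved under pics/ and viewed, at most 14 in all, crops included, and the job is handed in when it is done.

Besides the shell and the picture viewer there is one more tool, called after "Request:" as name([rows], argument=value, ...), one row to a line, values as JSON. send_rows: Moves the arm, as the interface text tells. Its arguments: {"type":"object","properties":{"plan":{"type":"array","items":{"type":"array","items":{"type":"number"}}}},"required":["plan"]}

```bash
ls; mkdir -p pics; python3 - <<'E'
from rig import *
import cv2,numpy as np
s=read_state();print(s['time_s'],s['position'],np.round(s['tcp_rot'],3).tolist(),s['opening'],finger_overhang() if callable(finger_overhang) else finger_overhang)
for n in("scene","top"):
    p,d=capture(n);cv2.imwrite(f"pics/{n}0.png",p);np.save(f"pics/{n}0.npy",d)
    c=calibration(n);print(n,c)
E
```

```text
pics
0.0 [0.2073051  0.58880524 0.20096458] [[-0.943, 0.332, -0.001], [0.332, 0.943, -0.002], [0.0, -0.002, -1.0]] 1.0037185754244933 0.014
scene {'fx': 450.3218127241041, 'fy': 450.3218127241041, 'cx': 323.068024922873, 'cy': 242.5823158001507, 'dist_coeffs': array([-0.01650575,  0.        ,  0.        ,  0.        ,  0.        ]), 'xyz': array([-0.22282225, -0.46907477,  0.80113541]), 'rotation': array([[ 0.49117227, -0.54045096,  0.68312704],
       [-0.87102828, -0.31168248,  0.37968903],
       [ 0.00771543, -0.7815157 , -0.62383787]])}
top {'fx': 478.1658140380097, 'fy': 478.1658140380097, 'cx': 317.00607511775706, 'cy': 229.21704567300696, 'dist_coeffs': array([-0.08545379,  0.        ,  0.        ,  0.        ,  0.        ]), 'xyz': array([ 0.34808188, -0.09066913,  1.27010561]), 'rotation': array([[-0.02868847, -0.98962522,  0.14077961],
       [-0.99942914,  0.03091198,  0.01363259],
       [-0.01784293, -0.14030815, -0.9899471 ]])}
```

View pics/scene0.png

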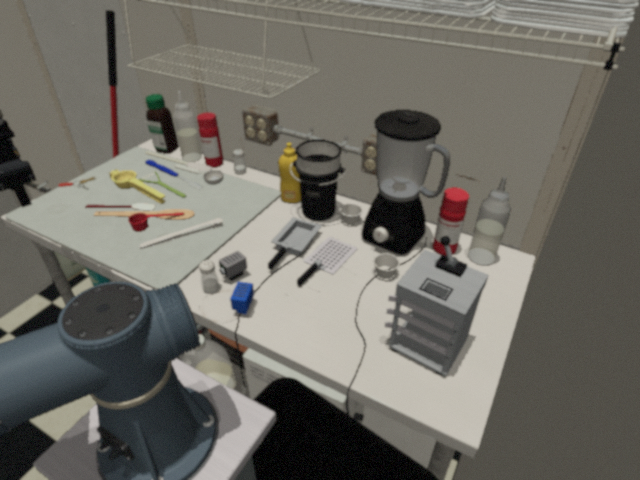

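View pics/top0.png

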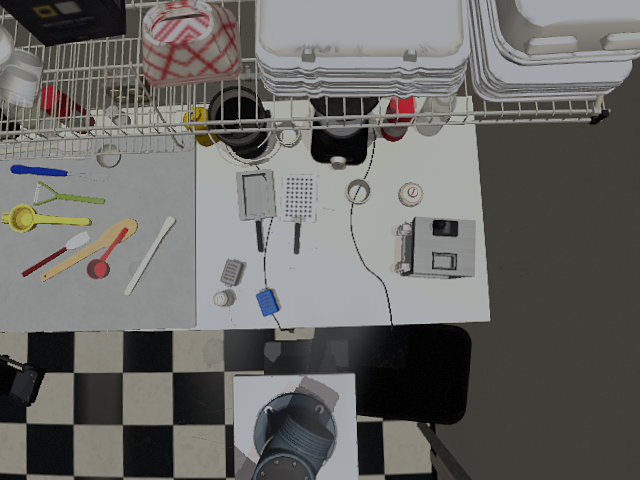

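The top view shows the cabinet at (437,247) with its open front to image-left (world +y). A pan with a tub is at (257,195) and the perforated flat sheet at (298,200). Of the two module-shaped things, the grey one at (231,271) is the module and the blue one at (267,302) is the decoy. The salt is at (222,297), the cup at (358,191) and the timer at (410,194). I'll confirm with one enlarged crop while measuring.

```bash
cat > h.py <<'E'
import cv2,numpy as np
from rig import *
def cal(n):
    c=calibration(n);K=np.array([[c['fx'],0,c['cx']],[0,c['fy'],c['cy']],[0,0,1]]);return K,c['dist_coeffs'],c['xyz'],c['rotation']
def ray(C,uv):
    K,D,o,R=C;p=cv2.undistortPoints(np.float64(uv).reshape(-1,1,2),K,D).reshape(-1,2)
    return np.c_[p,np.ones(len(p))]@R.T
def plane(C,uv,z):
    r=ray(C,uv);return (C[2]+r*((z-C[2][2])/r[:,2])[:,None])
def cloud(C,d):
    v,u=np.indices(d.shape);r=ray(C,np.c_[u.ravel(),v.ravel()])
    return (C[2]+r*d.ravel()[:,None]).reshape(*d.shape,3)
def proj(C,P):
    K,D,o,R=C;P=(np.float64(P).reshape(-1,3)-o)@R
    return cv2.projectPoints(P,np.zeros(3),np.zeros(3),K,D)[0].reshape(-1,2)
E
python3 - <<'E'
from h import *
p=cv2.imread('pics/top0.png');d=np.load('pics/top0.npy')
a=cv2.resize(p[160:320,205:325],None,fx=3.6,fy=3.6,interpolation=cv2.INTER_CUBIC)
b=cv2.resize(p[200:290,388:488],None,fx=3.6,fy=3.6,interpolation=cv2.INTER_CUBIC)
o=np.zeros((576,800,3),np.uint8);o[:,:432]=a;o[:324,436:796]=b;cv2.imwrite('pics/c1.png',o)
X=cloud(cal('top'),d)
for n,(u,v) in dict(table=(330,270),panfloor=(257,195),sheet=(298,200),sh=(297,235),ph=(260,235),mod=(231,271),roof=(437,247),roofR=(465,235),salt=(222,297)).items(): print(n,X[v,u].round(3))
# height map slices
Z=X[...,2]
for nm,m in dict(roof=(Z>.18)&(Z<.22),).items():
    m=m&(X[...,1]<-.2)&(X[...,0]<.6); m=m.astype(np.uint8)
    n,l,st,c=cv2.connectedComponentsWithStats(m);i=1+st[1:,4].argmax();print(nm,st[i])
    P=X[l==i][:,:2].astype(np.float32)*1000;print(cv2.minAreaRect(P),cv2.boxPoints(cv2.minAreaRect(P)).tolist())
E
```

```text
table [ 0.418 -0.104  0.003]
panfloor [0.627 0.087 0.004]
sheet [ 0.609 -0.024  0.008]
sh [ 0.511 -0.021  0.03 ]
ph [0.513 0.076 0.034]
mod [0.42  0.147 0.063]
roof [ 0.451 -0.344  0.202]
roofR [ 0.477 -0.41   0.2  ]
salt [0.355 0.166 0.085]
roof [ 411  217   65   60 3272]
((453.0900573730469, -360.98089599609375), (141.5963134765625, 128.76170349121094), 84.8719482421875) [[382.6388244628906, -425.7412109375], [510.8851318359375, -437.25018310546875], [523.541259765625, -296.2205810546875], [395.29498291015625, -284.71160888671875]]
```

View pics/c1.png

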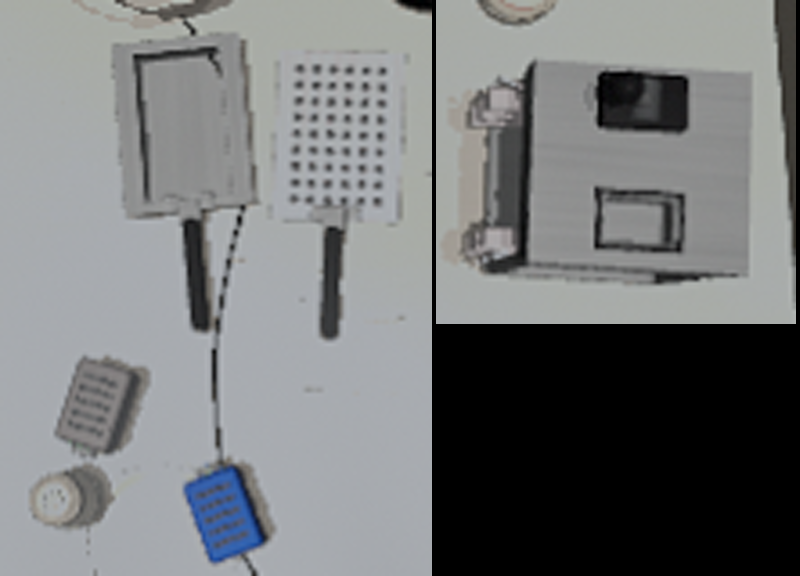

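The crop confirms the grey module, with its dial nub at its lower end facing the robot. It also shows the shallow pan (handle top at 34 mm), the flat sheet and the socket. Next I measure the handle lines.

```bash
cat >> h.py <<'E'
def goto(x,y,z,dirdeg):
    """total turn (about tool z, rad) then shift in tool axes after turn; dir = world angle of tool x"""
    s=read_state();R=s['tcp_rot'];cur=np.degrees(np.arctan2(R[1,0],R[0,0]))
    dt=(dirdeg-cur+180)%360-180
    a=np.radians(dirdeg);d=np.array([x,y,z])-s['position']
    tx=d[0]*np.cos(a)+d[1]*np.sin(a);ty=d[0]*np.sin(a)-d[1]*np.cos(a)
    print('turn %.3f rad; shift x %.4f y %.4f z %.4f  | cur dir %.2f pos %s'%(-np.radians(dt),tx,ty,-d[2],cur,s['position'].round(4)))
E
python3 - <<'E'
from h import *
p=cv2.imread('pics/top0.png');d=np.load('pics/top0.npy');C=cal('top');X=cloud(C,d)
g=cv2.cvtColor(p,cv2.COLOR_BGR2GRAY)
for nm,(u0,u1,v0,v1),z in(("pan",(250,268,219,255),.034),("sheet",(285,310,219,260),.026)):
    m=np.zeros_like(g);m[v0:v1,u0:u1]=(g[v0:v1,u0:u1]<75)
    m=cv2.morphologyEx(m,cv2.MORPH_OPEN,np.ones((3,3)))
    n,l,st,c=cv2.connectedComponentsWithStats(m);i=1+st[1:,4].argmax()
    v,u=np.where(l==i);P=plane(C,np.c_[u,v],z)[:,:2]
    r=cv2.minAreaRect((P*1000).astype(np.float32));print(nm,r)
    c0=P.mean(0);w,V=np.linalg.eigh(np.cov(P.T));a=V[:,1]*np.sign(V[0,1]);t=(P-c0)@a
    print(c0,np.degrees(np.arctan2(a[1],a[0])),t.min(),t.max(), 'origin est',c0+a*.113)
# rim/sheet
for nm,(u0,u1,v0,v1),lo,hi in(("rim",(228,282,160,225),.015,.045),):
    b=X[v0:v1,u0:u1];m=(b[...,2]>lo)&(b[...,2]<hi);print(nm,cv2.minAreaRect(b[m][:,:2].astype(np.float32)*1000))
m=np.zeros_like(g);b=X[240:300,210:250];q=(b[...,2]>.052)&(b[...,2]<.072);n,l,st,c=cv2.connectedComponentsWithStats(q.astype(np.uint8));i=1+st[1:,4].argmax()
print('module',cv2.minAreaRect(b[l==i][:,:2].astype(np.float32)*1000))
goto(.50,.08,.2,180)
E
```

```text
pan ((512.1885986328125, 78.50634765625), (77.88800811767578, 12.100156784057617), 4.44158411026001)
[0.51220183 0.0784309 ] 4.411185937179979 -0.0389490161567472 0.03893424693450495 origin est [0.6248671  0.08712214]
sheet ((503.5592346191406, -19.49197006225586), (11.65680980682373, 79.51446533203125), 86.25337219238281)
[ 0.50427547 -0.01951201] -3.6093385573779857 -0.04046676899462498 0.03903671144012377 origin est [ 0.61705133 -0.02662572]
rim ((615.7638549804688, 87.18900299072266), (149.15147399902344, 97.20165252685547), 4.277331352233887)
module ((417.1075744628906, 148.31846618652344), (41.378082275390625, 58.421661376953125), 70.19154357910156)
turn -0.339 rad; shift x -0.2926 y -0.5089 z 0.0011  | cur dir 160.59 pos [0.2074 0.5889 0.2011]
```

```bash
python3 -c "
from h import *
goto(.535,.080,.16,184.4)"
```

```text
turn -0.416 rad; shift x -0.2876 y -0.5325 z 0.0411  | cur dir 160.59 pos [0.2074 0.5889 0.2011]
```

Request:
send_rows([
  [0, 0, 0, 0, -0.104],
  [0, 0, 0, 0, -0.104],
  [0, 0, 0, 0, -0.104],
  [0, 0, 0, 0, -0.104],
  [0, -0.018, -0.0333, 0.0026, 0],
  [0, -0.018, -0.0333, 0.0026, 0],
  [0, -0.018, -0.0333, 0.0026, 0],
  [0, -0.018, -0.0333, 0.0026, 0],
  [0, -0.018, -0.0333, 0.0026, 0],
  [0, -0.018, -0.0333, 0.0026, 0],
  [0, -0.018, -0.0333, 0.0026, 0],
  [0, -0.018, -0.0333, 0.0026, 0],
  [0, -0.018, -0.0333, 0.0026, 0],
  [0, -0.018, -0.0333, 0.0026, 0],
  [0, -0.018, -0.0333, 0.0026, 0],
  [0, -0.018, -0.0333, 0.0026, 0],
  [0, -0.018, -0.0333, 0.0026, 0],
  [0, -0.018, -0.0333, 0.0026, 0],
  [0, -0.018, -0.0333, 0.0026, 0],
  [0, -0.018, -0.0333, 0.0026, 0],
])

```text
time_s: 1.77
position: [0.5363, 0.0787, 0.1599]
tcp_rot: [[-0.997, -0.077, -0.001], [-0.077, 0.997, 0.0], [0.001, 0.0, -1.0]]
force: [-0.0, 0.1, -0.1]
opening: 1.0
grasp_force: 0.0
```

```bash
python3 - <<'E'
from h import *
goto(.535,.080,.16,184.4)
c=calibration('wrist');print(c)
p,d=capture('wrist');cv2.imwrite('pics/w0.png',p);np.save('pics/w0.npy',d)
E
```

```text
turn 0.000 rad; shift x 0.0012 y 0.0014 z -0.0001  | cur dir -175.60 pos [0.5363 0.0787 0.1599]
{'fx': 330.9113601294783, 'fy': 330.9113601294783, 'cx': 316.85674904987695, 'cy': 237.07359780681503, 'dist_coeffs': array([-0.05663142,  0.        ,  0.        ,  0.        ,  0.        ]), 'xyz': array([0.45978565, 0.0734126 , 0.34199076]), 'rotation': array([[-7.65270050e-02,  9.56590126e-01,  2.81209795e-01],
       [ 9.97067090e-01,  7.31616702e-02,  2.24630400e-02],
       [ 9.14144032e-04,  2.82104061e-01, -9.59383377e-01]])}
```

View pics/w0.png

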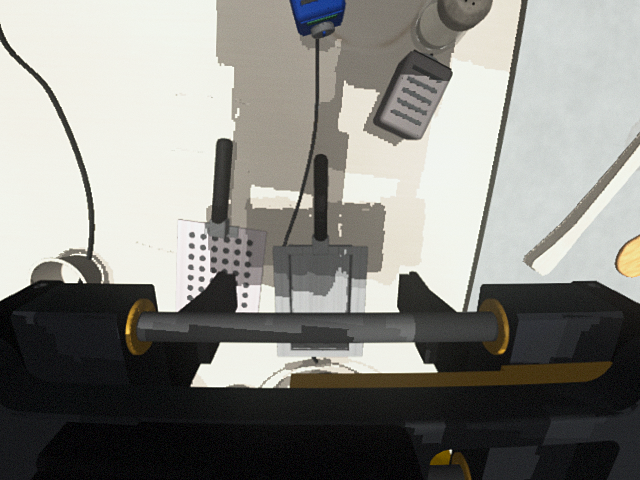

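The wrist view shows the pan handle at (320,195) and the sheet handle at (223,180), with the grey module at (412,95). I'll refine the pan handle from this view.

```bash
cat >> h.py <<'E'
def handle(p,C,box,z,th=60):
    u0,u1,v0,v1=box;g=cv2.cvtColor(p,cv2.COLOR_BGR2GRAY);m=np.zeros_like(g);m[v0:v1,u0:u1]=(g[v0:v1,u0:u1]<th)
    m=cv2.morphologyEx(m,cv2.MORPH_OPEN,np.ones((7,7)))
    n,l,st,c=cv2.connectedComponentsWithStats(m);i=1+st[1:,4].argmax()
    v,u=np.where(l==i);P=plane(C,np.c_[u,v],z)[:,:2];c0=P.mean(0);w,V=np.linalg.eigh(np.cov(P.T));a=V[:,1]
    t=(P-c0)@a;return c0,np.degrees(np.arctan2(a[1],a[0])),t.min(),t.max(),st[i]
E
python3 - <<'E'
from h import *
p=cv2.imread('pics/w0.png');C=cal('wrist')
print(handle(p,C,(305,340,140,245),.034));print(handle(p,C,(205,245,130,240),.026))
goto(.535,.080,.018,184.4)
E
```

```text
(array([0.51755448, 0.07425492]), np.float64(-175.39682980004415), np.float64(-0.04224215502386834), np.float64(0.03842537621314626), array([ 314,  155,   14,   86, 1058], dtype=int32))
(array([ 0.53525277, -0.02147138]), np.float64(164.20225942370223), np.float64(-0.017154711855910974), np.float64(0.02250730700168829), array([212, 185,  17,  38, 399], dtype=int32))
turn -0.003 rad; shift x 0.0067 y 0.0080 z 0.1419  | cur dir -175.78 pos [0.5423 0.0725 0.1599]
```

Request:
send_rows([
  [0, 0, 0, 0, 0],
  [0, 0, 0, 0, 0],
  [0, 0, 0, 0, 0],
])

```text
time_s: 2.07
position: [0.5346, 0.0813, 0.16]
tcp_rot: [[-0.997, -0.078, -0.002], [-0.078, 0.997, 0.001], [0.002, 0.001, -1.0]]
force: [0.9, 0.4, -0.1]
opening: 0.997
grasp_force: 0.0
```

```bash
python3 - <<'E'
from h import *
C=cal('wrist');goto(.535,.081,.018,184.4)
p,d=capture('wrist');cv2.imwrite('pics/w1.png',p);
print(handle(p,C,(295,350,140,245),.034))
goto(.535,.081,.018,184.4)
E
```

```text
turn 0.001 rad; shift x -0.0004 y -0.0003 z 0.1420  | cur dir -175.55 pos [0.5346 0.0813 0.16  ]
(array([0.51133756, 0.08103034]), np.float64(-176.15806268991906), np.float64(-0.04092410139084631), np.float64(0.038972180494771996), array([ 311,  157,   14,   85, 1045], dtype=int32))
turn 0.002 rad; shift x -0.0003 y -0.0007 z 0.1421  | cur dir -175.50 pos [0.5346 0.0816 0.1601]
```

Request:
send_rows([
  [0, 0, 0, 0.0284, 0],
  [0, 0, 0, 0.0284, 0],
  [0, 0, 0, 0.0284, 0],
  [0, 0, 0, 0.0284, 0],
  [0, 0, 0, 0.0274, 0],
  [0, 0, 0, 0, 0],
  [0, 0, 0, 0, 0],
  [255, 0, 0, 0, 0],
  [255, 0, 0, 0, 0],
  [255, 0, 0, 0, 0],
  [255, 0, 0, 0, 0],
  [255, 0, 0, 0, 0],
  [255, 0, 0, 0, 0],
  [255, 0, 0, 0, 0],
  [255, 0, 0, 0, 0],
  [255, 0, 0, 0, 0],
  [255, 0, 0, 0, 0],
  [255, 0, 0, 0, 0],
  [255, 0, 0, 0, 0],
])

```text
time_s: 3.7
position: [0.5359, 0.0804, 0.0193]
tcp_rot: [[-0.997, -0.077, -0.0], [-0.077, 0.997, 0.0], [0.0, 0.0, -1.0]]
force: [0.2, -0.2, 0.4]
opening: 0.172
grasp_force: 0.0
```

Request:
send_rows([
  [255, 0, 0, 0, 0],
  [255, 0, 0, 0, 0],
  [255, 0, 0, 0, 0],
  [255, 0, 0, -0.008, 0],
  [255, 0, 0, -0.016, 0],
  [255, 0, 0, -0.025, 0],
  [255, 0, 0, -0.025, 0],
  [255, 0, 0, -0.025, 0],
  [255, 0, 0, -0.015, 0],
  [255, 0, 0, 0, 0],
  [255, 0, 0, 0, 0],
  [255, 0, 0, 0, 0],
])

```text
time_s: 4.7
position: [0.5351, 0.0805, 0.1329]
tcp_rot: [[-0.997, -0.077, -0.001], [-0.077, 0.997, 0.0], [0.001, 0.0, -1.0]]
force: [1.0, -0.1, -0.9]
opening: 0.008
grasp_force: 0.0
```

```bash
python3 - <<'E'
from h import *
C=cal('wrist');s=read_state();print(s['position'],s['force'],s['moment'])
p,d=capture('wrist');q,e=capture('scene');cv2.imwrite('pics/w2.png',p);cv2.imwrite('pics/s2.png',q)
np.save('pics/w2.npy',d);
Cs=cal('scene');u,v=proj(Cs,[.6,.08,.12])[0].astype(int);print(u,v)
a=cv2.resize(q[v-70:v+80,u-100:u+100],(400,300),interpolation=cv2.INTER_CUBIC)
cv2.imwrite('pics/j2.png',np.hstack([a,cv2.resize(p,(400,300))]))
E
```

```text
[0.53511813 0.08050314 0.13287152] [ 0.9501581  -0.1026538  -0.87554859] [ 0.02531481  0.00920227 -0.00166142]
293 211
```

View pics/j2.png

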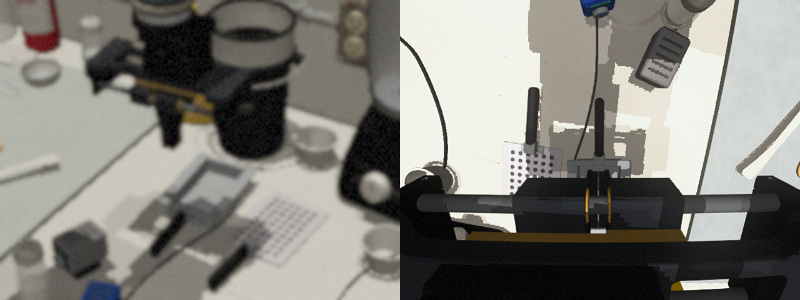

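The gripper closed to 0 and missed, so the pan still lies on the table. I'll check where it is now relative to the jaws.

```bash
python3 - <<'E'
from h import *
Cs=cal('scene');print('tip proj scene',proj(Cs,[.535,.0805,.119]), 'wrist', proj(cal('wrist'),[[.535,.0805,.119],[.535,.0805,.133]]))
p=cv2.imread('pics/w2.png');print(handle(p,cal('wrist'),(455,500,140,245),.034))
q,d=capture('top');cv2.imwrite('pics/t2.png',q)
C=cal('top')
print(handle(q,C,(240,275,215,262),.034,75) if 0 else '')
g=cv2.cvtColor(q,cv2.COLOR_BGR2GRAY)
X=cloud(C,d);b=X[218:262,240:285];m=(b[...,2]>.02)&(b[...,2]<.05);print(cv2.minAreaRect(b[m][:,:2].astype(np.float32)*1000))
E
```

```text
tip proj scene [[279.39376706 223.91487408]] wrist [[315.59982753 266.76034908]
 [315.53891114 275.42331593]]Traceback (most recent call last):
  File "<stdin>", line 3, in <module>
  File "h.py", line 26, in handle
    n,l,st,c=cv2.connectedComponentsWithStats(m);i=1+st[1:,4].argmax()
                                                     ~~~~~~~~~~~~~~~^^
ValueError: attempt to get argmax of an empty sequence
```

```bash
python3 - <<'E'
from h import *
p=cv2.imread('pics/w2.png');print(handle(p,cal('wrist'),(300,340,140,260),.034))
q=cv2.imread('pics/s2.png');pt=cv2.imread('pics/t2.png') 
if pt is None: pt,d=capture('top');cv2.imwrite('pics/t2.png',pt)
Cs=cal('scene')
for P in([.535,.0805,.119],):
    u,v=proj(Cs,P)[0];cv2.circle(q,(round(u),round(v)),1,(0,0,255),-1)
    u,v=proj(cal('top'),P)[0];cv2.circle(pt,(round(u),round(v)),1,(0,0,255),-1)
a=cv2.resize(q[150:290,220:350],(520,560),interpolation=cv2.INTER_CUBIC)
b=cv2.resize(pt[160:300,230:300],(280,560),interpolation=cv2.INTER_CUBIC)
cv2.imwrite('pics/j3.png',np.hstack([a,b]))
E
```

```text
(array([0.51075414, 0.08093524]), np.float64(-175.5562494078985), np.float64(-0.04143412694948331), np.float64(0.03957037139773476), array([ 312,  157,   14,   94, 1291], dtype=int32))[ WARN:0@0.528] global loadsave.cpp:275 findDecoder imread_('pics/t2.png'): can't open/read file: check file path/integrity
```

View pics/j3.png

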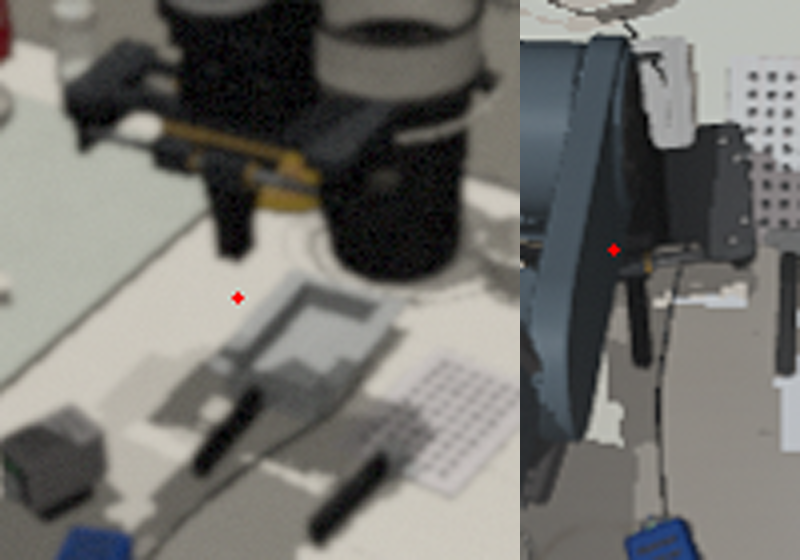

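In the scene view the fingertip at crop (238,255) sits about 10 px above its projected place (238,298). The real fingertips seem higher than the readings say. I'll measure that by depth.

```bash
python3 - <<'E'
from h import *
s=read_state();print(s['position'],s['joint_positions'])
q,d=capture('scene');Cs=cal('scene');X=cloud(Cs,d)
g=cv2.cvtColor(q,cv2.COLOR_BGR2GRAY)
for v in range(190,228,2):
    print(v,[(g[v,u],X[v,u].round(3).tolist()) for u in (278,)])
dw=np.load('pics/w2.npy');Cw=cal('wrist');Xw=cloud(Cw,dw)
for v in range(240,300,6): print(v,Xw[v,316].round(3))
E
```

```text
[0.53488281 0.08049572 0.13206532] [-3.28302598e+00  2.93709088e+01  9.80154590e+01 -1.00913276e-03
  5.27796761e+01 -9.77043352e+01]
190 [(np.uint8(34), [0.503, 0.055, 0.246])]
192 [(np.uint8(31), [0.503, 0.055, 0.24])]
194 [(np.uint8(14), [0.498, 0.052, 0.238])]
196 [(np.uint8(26), [0.501, 0.054, 0.231])]
198 [(np.uint8(21), [0.525, 0.072, 0.206])]
200 [(np.uint8(5), [0.524, 0.072, 0.201])]
202 [(np.uint8(11), [0.527, 0.074, 0.193])]
204 [(np.uint8(14), [0.525, 0.074, 0.188])]
206 [(np.uint8(17), [0.526, 0.075, 0.181])]
208 [(np.uint8(8), [0.525, 0.075, 0.176])]
210 [(np.uint8(20), [0.525, 0.075, 0.17])]
212 [(np.uint8(16), [0.526, 0.076, 0.163])]
214 [(np.uint8(58), [0.527, 0.077, 0.156])]
216 [(np.uint8(169), [0.701, 0.204, -0.002])]
218 [(np.uint8(198), [0.69, 0.196, 0.001])]
220 [(np.uint8(200), [0.68, 0.19, 0.002])]
222 [(np.uint8(200), [0.676, 0.187, -0.002])]
224 [(np.uint8(200), [0.663, 0.179, 0.001])]
226 [(np.uint8(200), [0.655, 0.173, 0.002])]
240 [0.544 0.081 0.032]
246 [0.549 0.082 0.034]
252 [0.556 0.082 0.03 ]
258 [0.562 0.083 0.03 ]
264 [0.567 0.083 0.03 ]
270 [0.584 0.084 0.002]
276 [0.526 0.08  0.155]
282 [0.527 0.08  0.162]
288 [0.527 0.08  0.169]
294 [0.526 0.08  0.176]
```

```bash
python3 - <<'E'
from h import *
d=np.load('pics/w0.npy');K,D,o,R=cal('wrist')
X=cloud((K,D,o*0,np.eye(3)),d)   # camera frame
# camera->tool: current pose
s=read_state();T=s['tcp_rot'];M=T.T@R;t=T.T@(o-s['position'])
Y=X@M.T+t
for nm,(u0,u1) in dict(a=(195,245),b=(395,450)).items():
    b=Y[260:400,u0:u1].reshape(-1,3);k=(d[260:400,u0:u1].ravel()>0)&(abs(b[:,0])<.03)&(b[:,2]>-.1)&(b[:,2]<.05)&(abs(b[:,1])<.08)
    b=b[k];print(nm,len(b),b.min(0).round(3),b.max(0).round(3))
d2=np.load('pics/w2.npy');Y2=cloud((K,D,o*0,np.eye(3)),d2)@M.T+t
b=Y2[260:400,280:360].reshape(-1,3);k=(abs(b[:,0])<.03)&(b[:,2]>-.1)&(b[:,2]<.05)&(abs(b[:,1])<.05);b=b[k];print('closed',b.min(0).round(3),b.max(0).round(3))
print('cam in tool',t)
E
```

```text
a 1846 [-0.012 -0.053 -0.074] [ 0.011 -0.042 -0.019]
b 2243 [-0.012  0.044 -0.083] [ 0.011  0.056 -0.019]
closed [-0.011 -0.009 -0.098] [ 0.03   0.01  -0.019]
cam in tool [ 0.07684369  0.00067338 -0.18201381]
```

Both cameras put the fingertips about 19.5 mm above the reported TCP, not 14 mm below it. I'll use tip z = TCP z + 0.0195. The handle hasn't moved, so I regrasp with the TCP at about -0.013.

Request:
send_rows([
  [0, 0, 0.002, 0, 0],
  [0, 0, 0, 0, 0],
  [0, 0, 0, 0, 0],
  [0, 0, 0, 0, 0],
  [0, 0, 0, 0, 0],
  [0, 0, 0, 0, 0],
  [0, 0, 0, 0, 0],
  [0, 0, 0, 0, 0],
  [0, 0, 0, 0.03, 0],
  [0, 0, 0, 0.03, 0],
  [0, 0, 0, 0.03, 0],
  [0, 0, 0, 0.03, 0],
  [0, 0, 0, 0.015, 0],
  [0, 0, 0, 0.005, 0],
  [0, 0, 0, 0.003, 0],
  [0, 0, 0, 0, 0],
  [0, 0, 0, 0, 0],
])

```text
time_s: 6.32
position: [0.5368, 0.0824, -0.0087]
tcp_rot: [[-0.997, -0.077, 0.002], [-0.077, 0.997, -0.0], [-0.002, -0.0, -1.0]]
force: [-0.5, -0.4, 0.0]
opening: 0.998
grasp_force: 0.0
```

Request:
send_rows([
  [255, 0, 0, 0, 0],
  [255, 0, 0, 0, 0],
  [255, 0, 0, 0, 0],
  [255, 0, 0, 0, 0],
  [255, 0, 0, 0, 0],
  [255, 0, 0, 0, 0],
  [255, 0, 0, 0, 0],
  [255, 0, 0, 0, 0],
  [255, 0, 0, 0, 0],
  [255, 0, 0, 0, 0],
  [255, 0, 0, 0, 0],
  [255, 0, 0, 0, 0],
  [255, 0, 0, 0, 0],
  [255, 0, 0, 0, 0],
  [255, 0, 0, 0, 0],
])

```text
time_s: 7.57
position: [0.5357, 0.0824, -0.0097]
tcp_rot: [[-0.997, -0.077, -0.0], [-0.077, 0.997, -0.0], [0.0, -0.0, -1.0]]
force: [-1.5, -0.0, -0.7]
opening: 0.148
grasp_force: 30.0
```

Request:
send_rows([
  [255, 0, 0, -0.003, 0],
  [255, 0, 0, -0.006, 0],
  [255, 0, 0, -0.01, 0],
  [255, 0, 0, -0.015, 0],
  [255, 0, 0, -0.02, 0],
  [255, 0, 0, -0.02, 0],
  [255, 0, 0, -0.02, 0],
  [255, 0, 0, -0.016, 0],
  [255, 0, 0, -0.01, 0],
  [255, 0, 0, 0, 0],
  [255, 0, 0, 0, 0],
  [255, 0, 0, 0, 0],
])

```text
time_s: 8.57
position: [0.5349, 0.0825, 0.1097]
tcp_rot: [[-0.997, -0.077, -0.002], [-0.077, 0.997, 0.0], [0.002, 0.0, -1.0]]
force: [1.1, 0.5, -2.4]
opening: 0.147
grasp_force: 30.0
```

```bash
cat >> h.py <<'E'
def tool_cloud(name='wrist'):
    s=read_state();C=cal(name);p,d=capture(name);X=cloud(C,d);return p,d,X,(X-s['position'])@s['tcp_rot']
E
python3 - <<'E'
from h import *
s=read_state();print(s['position'],s['force'],s['moment'],s['opening'])
q,d=capture('scene');cv2.imwrite('pics/s4.png',q);X=cloud(cal('scene'),d)
b=X[(abs(X[...,0]-.62)<.09)&(abs(X[...,1]-.09)<.06)&(X[...,2]>.06)&(X[...,2]<.135)]
for x in np.arange(.54,.72,.015):
    k=b[abs(b[:,0]-x)<.0075]
    if len(k): print(round(x,3),len(k),np.percentile(k[:,2],[10,50,90]).round(3),k[:,1].min().round(3),k[:,1].max().round(3))
E
```

```text
[0.53487021 0.08249764 0.10971381] [ 1.06993495  0.50734403 -2.35771654] [ 0.03572108  0.17071204 -0.01630658] 0.1470845080307307
0.54 6 [0.131 0.133 0.134] 0.067 0.069
0.555 1 [0.134 0.134 0.134] 0.068 0.068
0.57 56 [0.122 0.127 0.134] 0.049 0.079
0.585 7 [0.122 0.123 0.129] 0.049 0.051
0.6 14 [0.12  0.122 0.124] 0.052 0.103
0.615 34 [0.12  0.121 0.123] 0.052 0.105
0.63 10 [0.122 0.123 0.124] 0.054 0.109
0.645 19 [0.12  0.122 0.123] 0.055 0.112
0.66 6 [0.119 0.121 0.123] 0.056 0.114
0.675 2 [0.121 0.122 0.123] 0.056 0.059
0.69 1 [0.122 0.122 0.122] 0.058 0.058
```

No sag: the pan floor is level, and pan origin z = TCP z + 0.0097. Now I turn it toward the cabinet and go to the staging point in front.

Request:
send_rows([
  [255, 0, 0, 0, 0.04],
  [255, 0, 0, 0, 0.07],
  [255, 0, 0, 0, 0.09],
  [255, 0, 0, 0, 0.1],
  [255, 0, 0, 0, 0.1],
  [255, 0, 0, 0, 0.1],
  [255, 0, 0, 0, 0.1],
  [255, 0, 0, 0, 0.1],
  [255, 0, 0, 0, 0.1],
  [255, 0, 0, 0, 0.1],
  [255, 0, 0, 0, 0.1],
  [255, 0, 0, 0, 0.1],
  [255, 0, 0, 0, 0.1],
  [255, 0, 0, 0, 0.1],
  [255, 0, 0, 0, 0.1],
  [255, 0, 0, 0, 0.1],
  [255, 0, 0, 0, 0.1],
  [255, 0, 0, 0, 0.08],
  [255, 0, 0, 0, 0.057],
  [255, 0, 0, 0, 0],
])

```text
time_s: 10.28
position: [0.535, 0.0825, 0.1091]
tcp_rot: [[0.09, 0.996, -0.002], [0.996, -0.09, 0.0], [0.0, -0.002, -1.0]]
force: [0.3, 0.1, -2.0]
opening: 0.149
grasp_force: 30.0
```

```bash
python3 -c "
from h import *
goto(.478,-.083,.1,84.87)"
```

```text
turn -0.001 rad; shift x -0.1700 y -0.0420 z 0.0091  | cur dir 84.83 pos [0.535  0.0825 0.1091]
```

Request:
send_rows([
  [255, -0.01, -0.002, 0, 0],
  [255, -0.02, -0.005, 0, 0],
  [255, -0.025, -0.006, 0, 0],
  [255, -0.025, -0.006, 0, 0],
  [255, -0.025, -0.006, 0, 0],
  [255, -0.025, -0.006, 0, 0],
  [255, -0.02, -0.006, 0, 0],
  [255, -0.015, -0.004, 0, 0],
  [255, -0.005, -0.001, 0, 0],
  [255, 0, 0, 0, 0],
  [255, 0, 0, 0, 0],
  [255, 0, 0, 0, 0],
])

```text
time_s: 11.28
position: [0.4789, -0.0825, 0.1103]
tcp_rot: [[0.088, 0.996, -0.0], [0.996, -0.088, 0.0], [0.0, -0.0, -1.0]]
force: [-0.8, 0.2, -2.1]
opening: 0.144
grasp_force: 30.0
```

```bash
python3 - <<'E'
from h import *
goto(.478,-.083,.1,84.87)
p,d,X,Y=tool_cloud();cv2.imwrite('pics/w5.png',p);np.savez('pics/w5.npz',d=d,X=X,Y=Y)
t,dt=capture('top');cv2.imwrite('pics/t5.png',t);np.save('pics/t5.npy',dt)
o=np.hstack([cv2.resize(p,(440,330)),cv2.resize(t[195:295,365:480],(360,330))]);cv2.imwrite('pics/j5.png',o)
E
```

```text
turn 0.001 rad; shift x -0.0006 y -0.0009 z 0.0103  | cur dir 84.96 pos [ 0.4789 -0.0825  0.1103]
```

View pics/j5.png

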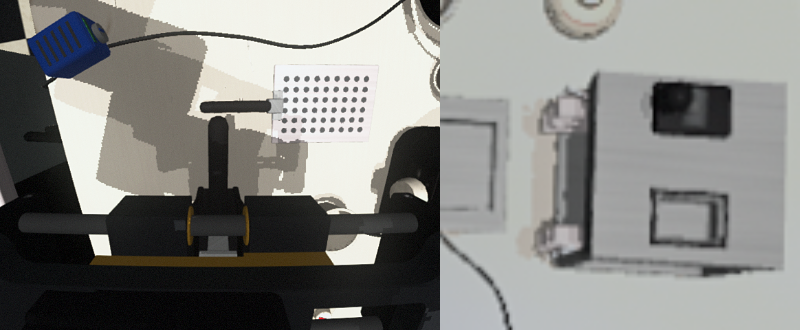

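```bash
python3 - <<'E'
from h import *
C=cal('top');d=np.load('pics/t5.npy');X=cloud(C,d);Z=X[...,2]
def sides(m,cols,z,name):
    lo=[];hi=[]
    for u in cols:
        r=np.where(m[:,u])[0]
        if len(r)<10: continue
        lo.append((u,r.min()-.5));hi.append((u,r.max()+.5))
    L=plane(C,lo,z)[:,:2];H=plane(C,hi,z)[:,:2]
    out=[]
    for P in(L,H):
        l=cv2.fitLine((P*1000).astype(np.float32),cv2.DIST_HUBER,0,.01,.01).ravel();out.append(l);l*=np.sign(-l[1])
        print(name,'dir %.2f'%np.degrees(np.arctan2(l[1],l[0])),'at',l[2:].round(1))
    a=out[0][:2]+out[1][:2];a/=np.linalg.norm(a);n=np.array([-a[1],a[0]]) # cabinet y
    k=[l[2:]@n for l in out];print(name,'axis %.2f'%np.degrees(np.arctan2(a[1],a[0])),'width %.1f'%(k[0]-k[1]),'n-offset centre %.2f'%np.mean(k));return a,n,np.mean(k)
m=(abs(Z-.2)<.008)&(X[...,1]<-.25)&(X[...,1]>-.46)&(X[...,0]<.56)&(X[...,0]>.34)
roof=sides(m,range(414,470),.2,'roof')
a,n,k=roof
# front/back edges by rows
F=[];B=[]
for v in range(228,268):
    r=np.where(m[v])[0]
    if len(r)>30:F.append((r.min()-.5,v));B.append((r.max()+.5,v))
F=plane(C,F,.2)[:,:2]*1000;B=plane(C,B,.2)[:,:2]*1000
print('front a',np.median(F@a),'back',np.median(B@a),'spread',np.std(F@a),np.std(B@a))
zr=.1103+.0097+.028
mp=(abs(Z-zr)<.006)&(X[...,1]<-.16)&(X[...,1]>-.245)&(X[...,0]<.56)&(X[...,0]>.36)
v,u=np.where(mp);print('pan px',u.min(),u.max(),v.min(),v.max())
sides(mp,range(u.min()+1,u.max()-1),zr,'pan')
s=read_state();print('tcp n-offset',s['position'][:2]@n*1000,'a',s['position'][:2]@a*1000)
# socket hole: dark pixels
E
```

```text
roof dir -95.34 at [-517.5  359.4]
roof dir -94.90 at [-389.9  355.8]
roof axis -95.12 width -127.4 n-offset centre -483.77
front a 248.13502800458588 back 388.9497461311688 spread 0.8271730169911378 0.7825616269447415
pan px 353 386 224 265
pan dir -94.91 at [-516.1  196.2]
pan dir -95.33 at [-419.5  196.7]
pan axis -95.12 width -96.3 n-offset centre -483.46
tcp n-offset 484.39869649572984 a 39.23147591866427
```

Pan and cabinet are aligned to within 0.3 mm laterally and 0.0° in angle. I lower to the middle rail height and start the insertion.

Request:
send_rows([
  [255, 0, 0, 0.01, 0],
  [255, 0, 0, 0.015, 0],
  [255, 0, 0, 0.008, 0],
  [255, 0, 0, 0, 0],
  [255, -0.008, 0, 0, 0],
  [255, -0.01, 0, 0, 0],
  [255, -0.01, 0, 0, 0],
  [255, -0.01, 0, 0, 0],
  [255, -0.01, 0, 0, 0],
  [255, -0.01, 0, 0, 0],
  [255, -0.01, 0, 0, 0],
  [255, -0.005, 0, 0, 0],
  [255, 0, 0, 0, 0],
  [255, 0, 0, 0, 0],
])

```text
time_s: 12.55
position: [0.4721, -0.1561, 0.0773]
tcp_rot: [[0.09, 0.996, -0.0], [0.996, -0.09, 0.0], [0.0, -0.0, -1.0]]
force: [0.7, 0.2, -2.6]
opening: 0.144
grasp_force: 30.0
```

Request:
send_rows([
  [255, -0.006, 0, 0, 0],
  [255, -0.008, 0, 0, 0],
  [255, -0.008, 0, 0, 0],
  [255, -0.006, 0, 0, 0],
  [255, 0, 0, 0, 0],
  [255, 0, 0, 0, 0],
])

```text
time_s: 13.05
position: [0.4698, -0.1842, 0.0773]
tcp_rot: [[0.09, 0.996, 0.0], [0.996, -0.09, 0.0], [0.0, 0.0, -1.0]]
force: [0.5, -0.6, -1.9]
opening: 0.148
grasp_force: 30.0
```

Request:
send_rows([
  [255, -0.006, 0, 0, 0],
  [255, -0.009, 0, 0, 0],
  [255, -0.01, 0, 0, 0],
  [255, -0.01, 0, 0, 0],
  [255, -0.009, 0, 0, 0],
  [255, -0.006, 0, 0, 0],
  [255, 0, 0, 0, 0],
  [255, 0, 0, 0, 0],
  [255, 0, 0, 0.002, 0],
  [255, 0, 0, 0.002, 0],
  [255, 0, 0, 0.001, 0],
  [255, 0, 0, 0, 0],
  [255, 0, 0, 0, 0],
])

```text
time_s: 14.13
position: [0.4653, -0.2331, 0.0724]
tcp_rot: [[0.088, 0.996, -0.0], [0.996, -0.088, 0.0], [0.0, -0.0, -1.0]]
force: [-1.1, 0.2, -1.9]
opening: 0.143
grasp_force: 30.0
```

```bash
python3 - <<'E'
from h import *
s=read_state();print(s['position'],s['force'],s['moment'])
p,d=capture('scene');cv2.imwrite('pics/s6.png',cv2.resize(p[215:385,340:500],(640,680-80),interpolation=cv2.INTER_CUBIC))
E
```

```text
[ 0.46533964 -0.23307523  0.07235196] [-1.14764583  0.22027393 -1.87803266] [-0.0060963   0.03763278 -0.00031857]
```

View pics/s6.png

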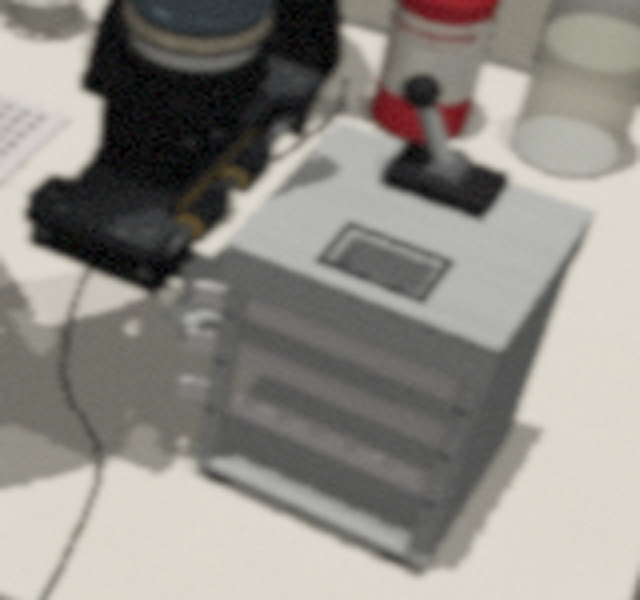

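Supported by the rails now. I release, slide back 42 mm along the handle and regrip.

Request:
send_rows([
  [255, 0, 0, 0.001, 0],
  [180, 0, 0, 0, 0],
  [180, 0, 0, 0, 0],
  [180, 0, 0, 0, 0],
  [180, 0, 0, 0, 0],
  [180, 0, 0, 0, 0],
  [180, 0.008, 0, 0, 0],
  [180, 0.013, 0, 0, 0],
  [180, 0.013, 0, 0, 0],
  [180, 0.008, 0, 0, 0],
  [180, 0, 0, 0, 0],
  [180, 0, 0, 0, 0],
  [255, 0, 0, 0, 0],
  [255, 0, 0, 0, 0],
  [255, 0, 0, 0, 0],
  [255, 0, 0, 0, 0],
  [255, 0, 0, 0, 0],
  [255, 0, 0, 0, 0],
])

```text
time_s: 15.68
position: [0.4692, -0.1922, 0.0714]
tcp_rot: [[0.089, 0.996, 0.0], [0.996, -0.089, -0.0], [-0.0, 0.0, -1.0]]
force: [-1.1, -0.8, 0.7]
opening: 0.147
grasp_force: 30.0
```

Request:
send_rows([
  [255, -0.005, 0, 0, 0],
  [255, -0.007, 0, 0, 0],
  [255, -0.007, 0, 0, 0],
  [255, -0.007, 0, 0, 0],
  [255, -0.005, 0, 0, 0],
  [255, -0.002, 0, 0, 0],
  [255, 0, 0, 0, 0],
  [255, 0, 0, 0, 0],
])

```text
time_s: 16.35
position: [0.4663, -0.2257, 0.0717]
tcp_rot: [[0.089, 0.996, 0.001], [0.996, -0.089, -0.001], [-0.001, 0.001, -1.0]]
force: [-0.9, 0.9, 5.8]
opening: 0.144
grasp_force: 30.0
```

Request:
send_rows([
  [255, -0.002, 0, 0, 0],
  [255, -0.002, 0, 0, 0],
  [255, 0, 0, 0, 0],
])

```text
time_s: 16.6
position: [0.4658, -0.2288, 0.0715]
tcp_rot: [[0.089, 0.996, 0.0], [0.996, -0.089, 0.0], [0.0, 0.0, -1.0]]
force: [-0.4, 3.3, 5.1]
opening: 0.144
grasp_force: 30.0
```

Request:
send_rows([
  [255, -0.001, 0, 0, 0],
  [255, -0.001, 0, 0, 0],
  [255, 0, 0, 0, 0],
])

```text
time_s: 16.85
position: [0.4656, -0.2305, 0.0715]
tcp_rot: [[0.089, 0.996, 0.0], [0.996, -0.089, 0.001], [0.001, -0.0, -1.0]]
force: [0.2, 4.9, 5.9]
opening: 0.146
grasp_force: 30.0
```

Request:
send_rows([
  [255, -0.001, 0, 0, 0],
  [255, -0.001, 0, 0, 0],
  [255, 0, 0, 0, 0],
])

```text
time_s: 17.1
position: [0.4655, -0.2308, 0.0715]
tcp_rot: [[0.09, 0.996, 0.0], [0.996, -0.09, 0.003], [0.003, -0.0, -1.0]]
force: [2.4, 9.0, 7.7]
opening: 0.148
grasp_force: 30.0
```

Request:
send_rows([
  [255, -0.001, 0, 0, 0],
  [255, -0.001, 0, 0, 0],
  [255, 0, 0, 0, 0],
  [255, 0, 0, 0, 0],
])

```text
time_s: 17.43
position: [0.4655, -0.2308, 0.0714]
tcp_rot: [[0.091, 0.996, 0.0], [0.996, -0.091, 0.006], [0.006, -0.0, -1.0]]
force: [5.0, 14.1, 7.0]
opening: 0.145
grasp_force: 30.0
```

The pan is hard against the back panel. I release and rise, then look at the sheet.

Request:
send_rows([
  [255, 0.003, 0, 0, 0],
  [255, 0, 0, 0, 0],
  [150, 0, 0, 0, 0],
  [150, 0, 0, 0, 0],
  [150, 0, 0, 0, 0],
  [150, 0, 0, 0, 0],
  [150, 0, 0, 0, 0],
  [150, 0, 0, -0.02, 0],
  [0, 0, 0, -0.035, 0],
  [0, 0, 0, -0.035, 0],
  [0, 0.035, 0, -0.02, 0],
  [0, 0.035, 0, 0, 0],
  [0, 0.035, 0, 0, 0],
  [0, 0.02, 0, 0, 0],
  [0, 0, 0, 0, 0],
  [0, 0, 0, 0, 0],
  [0, 0, 0, 0, 0],
  [0, 0, 0, 0, 0],
])

```text
time_s: 18.93
position: [0.477, -0.1084, 0.1813]
tcp_rot: [[0.09, 0.996, 0.0], [0.996, -0.09, -0.001], [-0.001, 0.0, -1.0]]
force: [0.7, -0.3, -0.2]
opening: 0.984
grasp_force: 0.0
```

```bash
python3 - <<'E'
from h import *
t,d=capture('top');cv2.imwrite('pics/t7.png',t);np.save('pics/t7.npy',d)
C=cal('top');s=read_state();print(s['time_s'],s['position'])
X=cloud(C,d)
try: print(handle(t,C,(270,330,205,275),.026,75))
except Exception as e: print(e)
p,dw,Xw,Y=tool_cloud();cv2.imwrite('pics/w7.png',p)
# handle of seated pan
a=np.array([-.0892,-.996]);n=np.array([.996,-.0892])
m=(X[...,2]>.10)&(X[...,2]<.125)&(abs(X[...,:2]@n-.4838)<.03)&(X[...,:2]@a<.25)&(X[...,:2]@a>.14)
P=X[m];print('seated handle',len(P),P.mean(0) if len(P) else '',(P[:,:2]@n).mean(),(P[:,:2]@a).min()-.3185,(P[:,:2]@a).max()-.3185)
g=np.hstack([cv2.resize(p,(400,300)),cv2.resize(t[150:300,240:440],(400,300))]);cv2.imwrite('pics/j7.png',g)
E
```

```text
18.9833 [ 0.47691624 -0.10842615  0.18123378]
(array([ 0.4747594 , -0.08012442]), np.float64(173.7747594066806), np.float64(-0.053268400461941236), np.float64(0.045935454449723245), array([308, 228,  22,  38, 596], dtype=int32))
seated handle 210 [ 0.46266872 -0.24944361  0.11377164] 0.48306841326672845 -0.15559270757922194 -0.06866646579290411
```

View pics/j7.png

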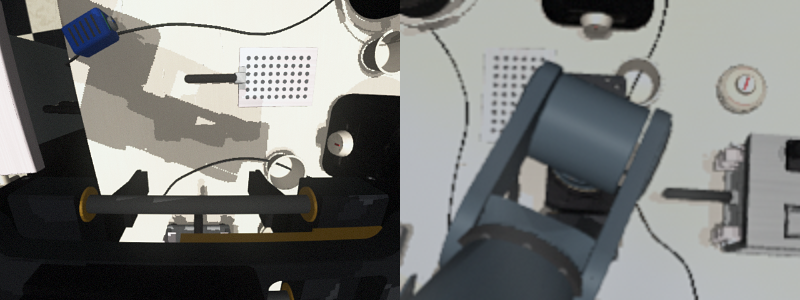

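The shallow pan is home: its handle spans cabinet x -155 to -69 on the axis. The sheet is in the wrist view with its handle at about (340,125).

```bash
python3 - <<'E'
from h import *
p=cv2.imread('pics/w7.png');r=handle(p,cal('wrist'),(285,395,105,145),.026);print(r)
a=np.radians(r[1]);a=a if np.cos(a)>0 else a+np.pi;u=np.array([np.cos(a),np.sin(a)]);o=r[0]+u*.113
# mid of extents
mid=r[0]+(r[2]+r[3])/2*np.array([np.cos(np.radians(r[1])),np.sin(np.radians(r[1]))]);o=mid+u*.113
g=o-u*.09;print('origin',o,'grip',g,np.degrees(a))
goto(g[0],g[1],.12,np.degrees(a)+180)
E
```

```text
Traceback (most recent call last):
  File "h.py", line 26, in handle
    n,l,st,c=cv2.connectedComponentsWithStats(m);i=1+st[1:,4].argmax()
                                                     ~~~~~~~~~~~~~~~^^
ValueError: attempt to get argmax of an empty sequence
```

```bash
python3 - <<'E'
from h import *
p=cv2.imread('pics/w7.png');print(cv2.cvtColor(p,cv2.COLOR_BGR2GRAY)[112:142:3,330])
r=handle(p,cal('wrist'),(285,395,105,145),.026,105);print(r)
d=np.radians(r[1]);w=np.array([np.cos(d),np.sin(d)]);mid=r[0]+(r[2]+r[3])/2*w
u=w*np.sign(w[0]);a=np.degrees(np.arctan2(u[1],u[0]));o=mid+u*.113
g=o-u*.09;print('origin',o,'grip',g,a)
goto(g[0],g[1],.12,a+180)
E
```

```text
[229 228 184  59  56  60  48 127 227 221]
(array([ 0.5052852, -0.0178601]), np.float64(176.01641954238517), np.float64(-0.03922402758388428), np.float64(0.03981109219962136), array([ 296,  118,   82,   15, 1088], dtype=int32))
origin [ 0.61771937 -0.02568989] grip [ 0.52793681 -0.01943753] -3.983580457614846
turn -1.592 rad; shift x -0.0448 y 0.0922 z 0.0612  | cur dir 84.80 pos [ 0.4768 -0.1083  0.1812]
```

Request:
send_rows([
  [0, 0, 0, 0, -0.1225],
  [0, 0, 0, 0, -0.1225],
  [0, 0, 0, 0, -0.1225],
  [0, 0, 0, 0, -0.1225],
  [0, 0, 0, 0, -0.1225],
  [0, 0, 0, 0, -0.1225],
  [0, 0, 0, 0, -0.1225],
  [0, 0, 0, 0, -0.1225],
  [0, 0, 0, 0, -0.1225],
  [0, 0, 0, 0, -0.1225],
  [0, 0, 0, 0, -0.1225],
  [0, 0, 0, 0, -0.1225],
  [0, 0, 0, 0, -0.122],
  [0, -0.015, 0.03, 0.02, 0],
  [0, -0.015, 0.03, 0.02, 0],
  [0, -0.015, 0.03, 0.021, 0],
  [0, 0, 0.002, 0, 0],
  [0, 0, 0, 0, 0],
  [0, 0, 0, 0, 0],
])

```text
time_s: 20.62
position: [0.5277, -0.019, 0.1202]
tcp_rot: [[-0.998, 0.068, -0.001], [0.068, 0.998, -0.0], [0.001, -0.0, -1.0]]
force: [0.3, -0.3, 0.1]
opening: 0.999
grasp_force: 0.0
```

```bash
python3 - <<'E'
from h import *
goto(.5279,-.0194,-.0165,176)
C=cal('wrist');p,d=capture('wrist');cv2.imwrite('pics/w8.png',p)
u,v=proj(C,[.505,-.0179,.026])[0];print(u,v)
print(handle(p,C,(int(u)-30,int(u)+30,int(v)-70,int(v)+60),.026,105))
E
```

```text
turn 0.002 rad; shift x -0.0002 y -0.0004 z 0.1367  | cur dir 176.12 pos [ 0.5277 -0.019   0.1202]
315.28623145757666 206.33827632777346
(array([ 0.51575648, -0.0181042 ]), np.float64(175.8994655646004), np.float64(-0.0424211200505822), np.float64(0.052421009320334305), array([ 297,  156,   39,  110, 2118], dtype=int32))
```

Request:
send_rows([
  [0, 0, 0, 0.035, 0],
  [0, 0, 0, 0.035, 0],
  [0, 0, 0, 0.033, 0],
  [0, 0, 0, 0.02, 0],
  [0, 0, 0, 0.01, 0],
  [0, 0, 0, 0.002, 0],
  [0, 0, 0, 0, 0],
  [255, 0, 0, 0, 0],
  [255, 0, 0, 0, 0],
  [255, 0, 0, 0, 0],
  [255, 0, 0, 0, 0],
  [255, 0, 0, 0, 0],
  [255, 0, 0, 0, 0],
  [255, 0, 0, 0, 0],
  [255, 0, 0, 0, 0],
  [255, 0, 0, 0, 0],
  [255, 0, 0, 0, 0],
  [255, 0, 0, 0, 0],
  [255, 0, 0, 0, 0],
  [255, 0, 0, 0, 0],
])

```text
time_s: 22.33
position: [0.5278, -0.0183, -0.0147]
tcp_rot: [[-0.998, 0.068, -0.0], [0.068, 0.998, -0.0], [0.0, -0.0, -1.0]]
force: [0.6, -0.7, -0.1]
opening: 0.146
grasp_force: 30.0
```

Request:
send_rows([
  [255, 0, 0, 0, 0],
  [255, 0, 0, 0, 0],
  [255, 0, 0, 0, 0],
  [255, 0, 0, 0, 0],
])

```text
time_s: 22.67
position: [0.5278, -0.0183, -0.0147]
tcp_rot: [[-0.998, 0.068, -0.0], [0.068, 0.998, 0.0], [0.0, 0.0, -1.0]]
force: [0.5, 0.8, -0.4]
opening: 0.148
grasp_force: 30.0
```

Request:
send_rows([
  [255, 0, 0, -0.003, 0],
  [255, 0, 0, -0.006, 0],
  [255, 0, 0, -0.012, 0],
  [255, 0, 0, -0.02, 0],
  [255, 0, 0, -0.025, 0],
  [255, 0, 0, -0.025, 0],
  [255, 0, 0, -0.025, 0],
  [255, 0, 0, -0.025, 0],
  [255, 0, 0, -0.02, 0],
  [255, 0, 0, -0.01, 0],
  [255, 0, 0, 0, 0],
  [255, 0, 0, 0, 0],
])

```text
time_s: 23.67
position: [0.5274, -0.0182, 0.1564]
tcp_rot: [[-0.998, 0.068, 0.0], [0.068, 0.998, 0.0], [-0.0, 0.0, -1.0]]
force: [-0.2, 0.3, -2.6]
opening: 0.15
grasp_force: 30.0
```

Request:
send_rows([
  [255, 0, 0, 0, 0.04],
  [255, 0, 0, 0, 0.07],
  [255, 0, 0, 0, 0.09],
  [255, 0, 0, 0, 0.1],
  [255, 0, 0, 0, 0.1],
  [255, 0, 0, 0, 0.1],
  [255, 0, 0, 0, 0.1],
  [255, 0, 0, 0, 0.1],
  [255, 0, 0, 0, 0.1],
  [255, 0, 0, 0, 0.1],
  [255, 0, 0, 0, 0.1],
  [255, 0, 0, 0, 0.1],
  [255, 0, 0, 0, 0.1],
  [255, 0, 0, 0, 0.1],
  [255, 0, 0, 0, 0.1],
  [255, 0, 0, 0, 0.09],
  [255, 0, 0, 0, 0.07],
  [255, 0, 0, 0, 0.03],
  [255, 0, 0, 0, 0],
  [255, 0, 0, 0, 0],
])

```text
time_s: 25.33
position: [0.5267, -0.018, 0.1548]
tcp_rot: [[0.086, 0.996, -0.003], [0.996, -0.086, 0.001], [0.001, -0.003, -1.0]]
force: [-0.1, -0.5, -1.6]
opening: 0.146
grasp_force: 30.0
```

```bash
python3 - <<'E'
from h import *
s=read_state();print(s['force'],s['moment'],s['opening'])
goto(.4792,-.0825,.15,84.88)
q,d=capture('scene');X=cloud(cal('scene'),d);cv2.imwrite('pics/s9.png',q)
b=X[(abs(X[...,0]-.53)<.05)&(X[...,1]<-.04)&(X[...,1]>-.19)&(X[...,2]>.14)&(X[...,2]<.19)]
for y in np.arange(-.18,-.04,.02):
    k=b[abs(b[:,1]-y)<.01]
    if len(k):print(y.round(3),len(k),np.percentile(k[:,2],[10,50,90]).round(4))
E
```

```text
[-0.11056429 -0.45729277 -1.55147861] [ 0.03045334  0.03688001 -0.03983137] 0.14621704087813392
turn 0.003 rad; shift x -0.0685 y -0.0416 z 0.0048  | cur dir 85.06 pos [ 0.5267 -0.018   0.1548]
-0.18 50 [0.1707 0.1727 0.174 ]
-0.16 194 [0.1715 0.173  0.1745]
-0.14 202 [0.1715 0.1731 0.1745]
-0.12 191 [0.1717 0.173  0.1744]
-0.1 200 [0.1715 0.1729 0.1744]
-0.08 194 [0.1717 0.1733 0.1744]
-0.06 217 [0.1716 0.1735 0.176 ]
```

Request:
send_rows([
  [255, -0.01, -0.006, 0, 0.003],
  [255, -0.018, -0.011, 0.005, 0],
  [255, -0.018, -0.011, 0.005, 0],
  [255, -0.0155, -0.01, 0.005, 0],
  [255, -0.007, -0.0036, 0.005, 0],
  [255, 0, 0, 0, 0],
  [255, 0, 0, 0, 0],
  [255, 0, 0, 0, 0],
  [255, 0, 0, 0, 0],
])

```text
time_s: 26.13
position: [0.4811, -0.0825, 0.1367]
tcp_rot: [[0.089, 0.996, 0.001], [0.996, -0.089, -0.0], [-0.0, 0.001, -1.0]]
force: [0.4, 0.9, -1.5]
opening: 0.142
grasp_force: 30.0
```

```bash
python3 - <<'E'
from h import *
s=read_state();goto(.4792,-.0825,.1343,84.88)
t,d=capture('top');cv2.imwrite('pics/t10.png',t);C=cal('top');X=cloud(C,d);Z=X[...,2]
zs=s['position'][2]+.0147+.004
m=(abs(Z-zs)<.008)&(X[...,1]<-.13)&(X[...,1]>-.25)&(X[...,0]<.56)&(X[...,0]>.36)
v,u=np.where(m);print(u.min(),u.max(),v.min(),v.max())
S={}
for w,f in(('lo',min),('hi',max)):
    Q=[(c,f(np.where(m[:,c])[0])+(-.5 if f is min else .5)) for c in range(u.min()+1,u.max()-1) if m[:,c].sum()>25]
    P=plane(C,Q,zs)[:,:2]*1000;l=cv2.fitLine(P.astype(np.float32),cv2.DIST_HUBER,0,.01,.01).ravel();S[w]=l
    print(w,len(Q),np.degrees(np.arctan2(l[1],l[0])),l[2:])
n=np.array([.996,-.0892]);print('centre n',[S[w][2:]@n for w in S],np.mean([S[w][2:]@n for w in S]),'tcp n',s['position'][:2]@n)
E
```

```text
turn 0.000 rad; shift x -0.0002 y -0.0019 z 0.0024  | cur dir 84.89 pos [ 0.4811 -0.0825  0.1367]
342 386 223 264
lo 35 86.47956 [ 517.28595 -198.8766 ]
hi 35 84.32298 [ 421.95163 -190.06534]
centre n [np.float64(532.9565988220215), np.float64(437.2176512817383)] 485.0871250518799 tcp n 0.48656628140025765
```

Request:
send_rows([
  [255, 0, -0.0015, 0.002, 0],
  [255, -0.008, 0, 0, 0],
  [255, -0.014, 0, 0, 0],
  [255, -0.014, 0, 0, 0],
  [255, -0.014, 0, 0, 0],
  [255, -0.01, 0, 0, 0],
  [255, -0.01, 0, 0, 0],
  [255, -0.01, 0, 0, 0],
  [255, -0.01, 0, 0, 0],
  [255, -0.006, 0, 0, 0],
  [255, 0, 0, 0, 0],
])

```text
time_s: 27.1
position: [0.4704, -0.1798, 0.1344]
tcp_rot: [[0.091, 0.996, 0.001], [0.996, -0.091, -0.001], [-0.001, 0.001, -1.0]]
force: [-0.4, 0.1, -2.4]
opening: 0.145
grasp_force: 30.0
```

Request:
send_rows([
  [255, -0.006, 0, 0, 0],
  [255, -0.009, 0, 0, 0],
  [255, -0.01, 0, 0, 0],
  [255, -0.01, 0, 0, 0],
  [255, -0.009, 0, 0, 0],
  [255, -0.006, 0, 0, 0],
  [255, 0, 0, 0, 0],
  [255, 0, 0, 0, 0],
])

```text
time_s: 27.77
position: [0.4655, -0.2285, 0.1343]
tcp_rot: [[0.091, 0.996, -0.0], [0.996, -0.091, 0.0], [0.0, -0.0, -1.0]]
force: [-0.6, 1.1, -1.9]
opening: 0.145
grasp_force: 30.0
```

Request:
send_rows([
  [255, 0, 0, 0.002, 0],
  [255, 0, 0, 0.002, 0],
  [255, 0, 0, 0, 0],
  [255, -0.005, 0, 0, 0],
  [255, -0.007, 0, 0, 0],
  [255, -0.007, 0, 0, 0],
  [255, -0.007, 0, 0, 0],
  [255, -0.005, 0, 0, 0],
  [255, -0.003, 0, 0, 0],
  [255, 0, 0, 0, 0],
  [255, 0, 0, 0, 0],
])

```text
time_s: 28.68
position: [0.4624, -0.2621, 0.1303]
tcp_rot: [[0.091, 0.996, -0.0], [0.996, -0.091, 0.0], [0.0, -0.0, -1.0]]
force: [-1.1, -0.6, -1.8]
opening: 0.147
grasp_force: 30.0
```

Request:
send_rows([
  [255, -0.002, 0, 0, 0],
  [255, -0.002, 0, 0, 0],
  [255, 0, 0, 0, 0],
  [255, 0, 0, 0, 0],
])

```text
time_s: 29.02
position: [0.4623, -0.2659, 0.1304]
tcp_rot: [[0.09, 0.996, 0.0], [0.996, -0.09, -0.0], [-0.0, 0.0, -1.0]]
force: [0.6, -0.2, -2.5]
opening: 0.146
grasp_force: 30.0
```

Request:
send_rows([
  [255, -0.001, 0, 0, 0],
  [255, -0.001, 0, 0, 0],
  [255, -0.001, 0, 0, 0],
  [255, 0, 0, 0, 0],
])

```text
time_s: 29.35
position: [0.462, -0.2691, 0.1304]
tcp_rot: [[0.09, 0.996, 0.0], [0.996, -0.09, -0.0], [-0.0, 0.0, -1.0]]
force: [-0.8, 0.1, -2.3]
opening: 0.147
grasp_force: 30.0
```

Request:
send_rows([
  [255, -0.001, 0, 0, 0],
  [255, -0.001, 0, 0, 0],
  [255, 0, 0, 0, 0],
])

```text
time_s: 29.6
position: [0.4618, -0.2711, 0.1304]
tcp_rot: [[0.09, 0.996, 0.0], [0.996, -0.09, -0.0], [-0.0, 0.0, -1.0]]
force: [-0.4, -0.1, -1.3]
opening: 0.146
grasp_force: 30.0
```

Request:
send_rows([
  [255, -0.001, 0, 0, 0],
  [255, -0.001, 0, 0, 0],
  [255, 0, 0, 0, 0],
])

```text
time_s: 29.85
position: [0.4615, -0.2711, 0.1302]
tcp_rot: [[0.09, 0.996, -0.0], [0.996, -0.09, 0.003], [0.003, -0.001, -1.0]]
force: [1.9, 4.4, 0.7]
opening: 0.144
grasp_force: 30.0
```

Request:
send_rows([
  [255, -0.001, 0, 0.001, 0],
  [255, -0.001, 0, 0, 0],
  [255, 0, 0, 0, 0],
  [255, 0, 0, 0, 0],
])

```text
time_s: 30.18
position: [0.4614, -0.271, 0.1293]
tcp_rot: [[0.091, 0.996, -0.0], [0.996, -0.091, 0.007], [0.007, -0.001, -1.0]]
force: [3.4, 10.3, 2.0]
opening: 0.148
grasp_force: 30.0
```

Request:
send_rows([
  [255, 0.003, 0, 0, 0],
  [255, 0, 0, 0, 0],
  [170, 0, 0, 0, 0],
  [170, 0, 0, 0, 0],
  [170, 0, 0, 0, 0],
  [170, 0, 0, 0, 0],
  [170, 0, 0, 0, 0],
  [170, 0, 0, 0, 0],
  [170, 0.02, 0, 0, 0],
  [170, 0.03, 0, 0, 0],
  [170, 0.03, 0, 0, 0],
  [100, 0.03, 0, -0.02, 0],
  [0, 0.03, 0, -0.03, 0],
  [0, 0.02, 0, -0.03, 0],
  [0, 0, 0, 0, 0],
  [0, 0, 0, 0, 0],
])

```text
time_s: 31.52
position: [0.4772, -0.1127, 0.2106]
tcp_rot: [[0.087, 0.996, 0.004], [0.996, -0.087, -0.002], [-0.002, 0.004, -1.0]]
force: [-1.0, -0.4, 0.4]
opening: 0.631
grasp_force: 0.0
```

```bash
python3 - <<'E'
from h import *
s=read_state();print(s['time_s'],s['position'])
C=cal('top');t,d=capture('top');cv2.imwrite('pics/t11.png',t);X=cloud(C,d);np.save('pics/t11.npy',d)
a=np.array([-.0892,-.996]);n=np.array([.996,-.0892])
m=(X[...,2]>.14)&(X[...,2]<.18)&(abs(X[...,:2]@n-.4838)<.02)&(X[...,:2]@a<.26)&(X[...,:2]@a>.14)
P=X[m];print('sheet handle',len(P),P[:,2].mean(),(P[:,:2]@n).mean(),(P[:,:2]@a).min()-.3185,(P[:,:2]@a).max()-.3185)
# module
b=X[240:300,205:255];q=(b[...,2]>.052)&(b[...,2]<.072);k,l,st,c=cv2.connectedComponentsWithStats(q.astype(np.uint8));i=1+st[1:,4].argmax()
r=cv2.minAreaRect(b[l==i][:,:2].astype(np.float32)*1000);print('module',r)
goto(.36,.10,.2,84.88)
E
```

```text
31.5167 [ 0.47724505 -0.11272793  0.21055476]
sheet handle 245 0.16747450505946837 0.4825133784188092 -0.1556094591790076 -0.06528099839164359
module ((417.0316467285156, 148.44076538085938), (41.0384407043457, 58.62248611450195), 70.093017578125)
turn 0.001 rad; shift x 0.2019 y -0.1348 z 0.0092  | cur dir 84.91 pos [ 0.4763 -0.1131  0.2092]
```

The sheet is home (handle -155 to -66). The grey module is at (0.417,0.1485) with its x direction at about -19.9°, dial side toward 160°. I go above it.

Request:
send_rows([
  [0, 0, 0, 0, -0.12],
  [0, 0, 0, 0, -0.12],
  [0, 0, 0, 0, -0.12],
  [0, 0, 0, 0, -0.12],
  [0, 0, 0, 0, -0.12],
  [0, 0, 0, 0, -0.12],
  [0, 0, 0, 0, -0.12],
  [0, 0, 0, 0, -0.12],
  [0, 0, 0, 0, -0.12],
  [0, 0, 0, 0, -0.12],
  [0, 0, 0, 0, -0.112],
  [0, 0, 0, 0, 0],
  [0, 0, 0, 0, 0],
])

```text
time_s: 32.65
position: [0.4752, -0.1138, 0.2075]
tcp_rot: [[-0.938, 0.346, -0.002], [0.346, 0.938, 0.001], [0.003, 0.0, -1.0]]
force: [0.1, 0.3, 0.6]
opening: 0.996
grasp_force: 0.0
```

```bash
python3 -c "
from h import *
goto(.417,.1485,.15,160.1)"
```

```text
turn -0.006 rad; shift x 0.1440 y 0.2268 z 0.0575  | cur dir 159.76 pos [ 0.4752 -0.1138  0.2075]
```

Request:
send_rows([
  [0, 0.016, 0.0252, 0.006, -0.006],
  [0, 0.018, 0.0288, 0.007, 0],
  [0, 0.022, 0.0346, 0.009, 0],
  [0, 0.022, 0.0346, 0.009, 0],
  [0, 0.022, 0.0346, 0.009, 0],
  [0, 0.022, 0.0346, 0.009, 0],
  [0, 0.022, 0.0344, 0.0085, 0],
  [0, 0, 0, 0, 0],
  [0, 0, 0, 0, 0],
  [0, 0, 0, 0, 0],
  [0, 0, 0, 0, 0],
])

```text
time_s: 33.57
position: [0.418, 0.1465, 0.1517]
tcp_rot: [[-0.941, 0.339, 0.001], [0.339, 0.941, -0.0], [-0.001, -0.0, -1.0]]
force: [-0.9, 0.1, 0.8]
opening: 1.0
grasp_force: 0.0
```

```bash
python3 - <<'E'
from h import *
goto(.417,.1485,.034,160.1)
p,d,X,Y=tool_cloud();cv2.imwrite('pics/w12.png',p)
b=(X[...,2]>.05)&(X[...,2]<.072)&(abs(X[...,0]-.417)<.06)&(abs(X[...,1]-.148)<.06)&(np.indices(d.shape)[0]<420)
k,l,st,c=cv2.connectedComponentsWithStats(b.astype(np.uint8));i=1+st[1:,4].argmax();print(st[i])
P=X[l==i];print('z',np.median(P[:,2]),cv2.minAreaRect(P[:,:2].astype(np.float32)*1000))
cv2.imwrite('pics/j12.png',cv2.resize(p[100:400,170:470],(600,600)))
E
```

```text
turn 0.002 rad; shift x 0.0016 y 0.0015 z 0.1177  | cur dir 160.20 pos [0.418  0.1465 0.1517]
[ 296  195   47   70 3148]
z 0.061263684934596524 ((417.7984619140625, 150.01075744628906), (39.721858978271484, 60.48712921142578), 71.00862121582031)
```

View pics/j12.png

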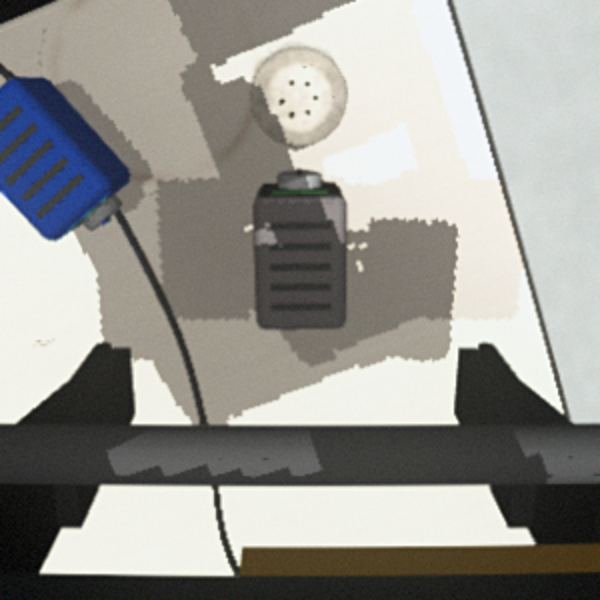

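Request:
send_rows([
  [0, 0.0014, 0.0025, 0, -0.007],
  [0, 0, 0, 0.03, 0],
  [0, 0, 0, 0.03, 0],
  [0, 0, 0, 0.03, 0],
  [0, 0, 0, 0.026, 0],
  [0, 0, 0, 0.014, 0],
  [0, 0, 0, 0.006, 0],
  [0, 0, 0, 0, 0],
  [0, 0, 0, 0, 0],
  [255, 0, 0, 0, 0],
  [255, 0, 0, 0, 0],
  [255, 0, 0, 0, 0],
  [255, 0, 0, 0, 0],
  [255, 0, 0, 0, 0],
  [255, 0, 0, 0, 0],
  [255, 0, 0, 0, 0],
  [255, 0, 0, 0, 0],
  [255, 0, 0, 0, 0],
  [255, 0, 0, 0, 0],
  [255, 0, 0, 0, 0],
])

```text
time_s: 35.28
position: [0.4166, 0.1506, 0.0156]
tcp_rot: [[-0.944, 0.33, -0.0], [0.33, 0.944, -0.0], [0.0, -0.0, -1.0]]
force: [0.6, 0.3, 1.2]
opening: 0.458
grasp_force: 29.9
```

Request:
send_rows([
  [255, 0, 0, 0, 0],
  [255, 0, 0, -0.003, 0],
  [255, 0, 0, -0.01, 0],
  [255, 0, 0, -0.025, 0],
  [255, 0, 0, -0.035, 0],
  [255, 0, 0, -0.035, 0],
  [255, 0, 0, -0.035, 0],
  [255, 0, 0, -0.035, 0],
  [255, 0, 0, -0.03, 0],
  [255, 0, 0, -0.015, 0],
  [255, 0, 0, 0, 0],
  [255, 0, 0, 0, 0],
  [255, 0, 0, 0, 0],
])

```text
time_s: 36.37
position: [0.4151, 0.1504, 0.2372]
tcp_rot: [[-0.944, 0.33, -0.003], [0.33, 0.944, -0.0], [0.003, -0.001, -1.0]]
force: [0.2, 0.3, -1.7]
opening: 0.454
grasp_force: 29.9
```

The module is gripped. I turn it to the cabinet's heading and carry it over the roof, past the socket, so the wrist camera can see the socket hole and the module together.

Request:
send_rows([
  [255, 0, 0, -0.01, 0.05],
  [255, 0, 0, 0, 0.1],
  [255, 0, 0, 0, 0.11],
  [255, 0, 0, 0, 0.11],
  [255, 0, 0, 0, 0.11],
  [255, 0, 0, 0, 0.11],
  [255, 0, 0, 0, 0.11],
  [255, 0, 0, 0, 0.11],
  [255, 0, 0, 0, 0.11],
  [255, 0, 0, 0, 0.11],
  [255, 0, 0, 0, 0.11],
  [255, 0, 0, 0, 0.1],
  [255, 0, 0, 0, 0.063],
  [255, 0, 0, 0, 0.02],
  [255, 0, 0, 0, 0],
  [255, 0, 0, 0, 0],
])

```text
time_s: 37.7
position: [0.4159, 0.1504, 0.2474]
tcp_rot: [[0.087, 0.996, -0.003], [0.996, -0.087, -0.0], [-0.001, -0.003, -1.0]]
force: [-0.4, 0.8, -1.2]
opening: 0.462
grasp_force: 29.9
```

```bash
python3 -c "
from h import *
goto(.4129,-.432,.25,84.88)"
```

```text
turn 0.003 rad; shift x -0.5804 y 0.0490 z -0.0026  | cur dir 85.03 pos [0.4159 0.1504 0.2474]
```

Request:
send_rows([
  [255, -0.02, 0.002, 0, 0.003],
  [255, -0.033, 0.0028, 0, 0],
  [255, -0.033, 0.0028, 0, 0],
  [255, -0.033, 0.0028, 0, 0],
  [255, -0.033, 0.0028, 0, 0],
  [255, -0.033, 0.0028, 0, 0],
  [255, -0.033, 0.0028, 0, 0],
  [255, -0.033, 0.0028, 0, 0],
  [255, -0.033, 0.0028, 0, 0],
  [255, -0.033, 0.0028, 0, 0],
  [255, -0.033, 0.0028, 0, 0],
  [255, -0.033, 0.0028, 0, 0],
  [255, -0.033, 0.0028, 0, 0],
  [255, -0.033, 0.0028, 0, 0],
  [255, -0.033, 0.0028, 0, 0],
  [255, -0.033, 0.0028, 0, 0],
  [255, -0.033, 0.0028, 0, 0],
  [255, -0.025, 0.0025, 0, 0],
  [255, -0.0074, 0, 0, 0],
])

```text
time_s: 39.28
position: [0.4128, -0.4366, 0.2477]
tcp_rot: [[0.093, 0.996, 0.0], [0.996, -0.093, -0.003], [-0.003, 0.001, -1.0]]
force: [-0.3, -0.9, -1.4]
opening: 0.456
grasp_force: 29.9
```

Request:
send_rows([
  [255, 0, 0, 0, 0],
  [255, 0, 0, 0, 0],
  [255, 0, 0, 0, 0],
  [255, 0, 0, 0, 0],
])

```text
time_s: 39.62
position: [0.4131, -0.4299, 0.2485]
tcp_rot: [[0.089, 0.996, -0.0], [0.996, -0.089, 0.001], [0.001, -0.001, -1.0]]
force: [0.7, 0.4, -1.6]
opening: 0.455
grasp_force: 29.9
```

```bash
python3 - <<'E'
from h import *
goto(.4129,-.432,.25,84.88)
p,d,X,Y=tool_cloud();cv2.imwrite('pics/w13.png',p);np.savez('pics/w13.npz',d=d,X=X,Y=Y)
cv2.imwrite('pics/j13.png',cv2.resize(p[60:420,120:520],(667,600)))
E
```

```text
turn 0.000 rad; shift x -0.0021 y -0.0000 z -0.0015  | cur dir 84.88 pos [ 0.4131 -0.4299  0.2485]
```

View pics/j13.png

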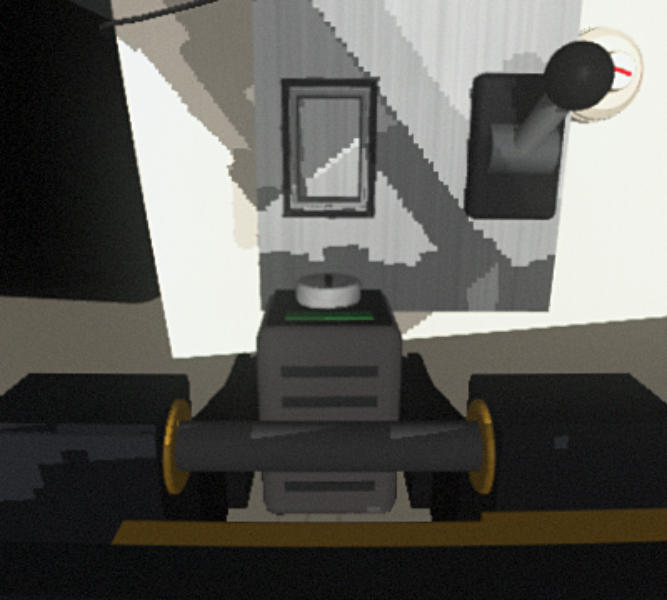

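The wrist view shows the socket frame at crop (283–377, 78–217) and the held module with its dial toward the front. The lever (580,75) leans to the front. I measure the socket and module in the tool frame.

```bash
python3 - <<'E'
from h import *
f=np.load('pics/w13.npz');X,Y,d=f['X'],f['Y'],f['d'];p=cv2.imread('pics/w13.png');g=cv2.cvtColor(p,cv2.COLOR_BGR2GRAY)
C=cal('wrist');s=read_state();T=s['tcp_rot'];o=s['position'];print(o)
print('roof z',np.median(X[100:180,360:385,2]), 'hole floor z',np.median(X[140:150,312:325,2]))
# dark frame
m=np.zeros_like(g);m[95:205,280:360]=g[95:205,280:360]<55
k,l,st,c=cv2.connectedComponentsWithStats(m);i=1+st[1:,4].argmax();print('frame bbox',st[i])
cs,h=cv2.findContours((l==i).astype(np.uint8),cv2.RETR_CCOMP,cv2.CHAIN_APPROX_NONE)
for q in cs:
    if len(q)<60: continue
    P=(plane(C,q.reshape(-1,2),.2)-o)@T;r=cv2.minAreaRect(P[:,:2].astype(np.float32)*1000);print('contour',len(q),r)
# module top
v,u=np.indices(d.shape)
m=(abs(Y[...,2]+.0464)<.005)&(abs(Y[...,0])<.045)&(abs(Y[...,1])<.03)
P=Y[m];print('top n',len(P),np.median(P[:,2]),P.min(0),P.max(0))
fr=P[P[:,0]>-.005];print('front y',fr[:,1].min(),fr[:,1].max())
# +x face
m=(Y[...,2]>-.04)&(Y[...,2]<-.01)&(abs(Y[...,1])<.018)&(Y[...,0]>.015)&(Y[...,0]<.045);P=Y[m];print('face x pct',len(P),np.percentile(P[:,0],[2,25,50,75,98]).round(4))
E
```

```text
[ 0.41320449 -0.4301834   0.24870072]
roof z 0.19930298445406458 hole floor z 0.1722387761297488
frame bbox [289 107  58  83 893]
contour 271 ((72.46813201904297, 0.76300048828125), (54.17292404174805, 37.77166748046875), 0.5121864080429077)
contour 245 ((71.95962524414062, 0.3960399627685547), (51.51373291015625, 35.22060775756836), 0.04815709963440895)
top n 7503 -0.045510384089988934 [-0.03006104 -0.02971261 -0.05138848] [ 0.03002047  0.02999994 -0.04140197]
front y -0.029712613648534093 0.029999943372400098
face x pct 1596 [0.0289 0.0296 0.03   0.0342 0.0362]
```

```bash
python3 - <<'E'
from h import *
f=np.load('pics/w13.npz');Y,d=f['Y'],f['d'];p=cv2.imread('pics/w13.png')
for v in (262,270,278,290,300,345,352,358):
    r=Y[v];k=np.where((abs(r[:,2]+.0455)<.004)&(abs(r[:,1])<.0235)&(abs(r[:,0])<.032))[0]
    if len(k): print(v,k.min(),k.max(),r[k.min()][:3].round(4),r[k.max()][:3].round(4))
# inner hole: depth drop region and lining
b=Y[95:205,280:360];o=.0487
m=(b[...,2]>.058);P=b[m];print('deep n',len(P),P[:,:2].min(0),P[:,:2].max(0),np.percentile(P[:,2],[5,50,95]))
# project: pixels whose depth below roof by>3mm -> mouth outline on plane roof via rays
C=cal('wrist');s=read_state();mm=(b[...,2]>.0487+.003).astype(np.uint8)
k,l,st,c=cv2.connectedComponentsWithStats(mm);i=1+st[1:,4].argmax();v,u=np.where(l==i)
q=(plane(C,np.c_[u+280,v+95],.2)-s['position'])@s['tcp_rot'];print('mouth',cv2.minAreaRect(q[:,:2].astype(np.float32)*1000))
E
```

```text
262 274 360 [ 0.0257 -0.0187 -0.0428] [ 0.0252  0.0201 -0.0416]
270 273 360 [ 0.0222 -0.0192 -0.0435] [ 0.0218  0.0201 -0.0427]
278 274 359 [ 0.0187 -0.0188 -0.0444] [ 0.0182  0.0197 -0.0434]
290 274 359 [ 0.012  -0.0192 -0.0428] [ 0.0117  0.02   -0.0423]
300 271 365 [ 0.0095 -0.02   -0.048 ] [ 0.01    0.022  -0.0489]
345 277 357 [-0.0178 -0.019  -0.0424] [-0.0178  0.0202 -0.0424]
352 278 357 [-0.0214 -0.0186 -0.0431] [-0.0219  0.0204 -0.0424]
358 278 357 [-0.025  -0.0187 -0.0429] [-0.0259  0.0206 -0.0417]
deep n 2434 [ 0.05026754 -0.01320849] [0.09411937 0.01423672] [0.065075   0.07626595 0.07745756]
mouth ((72.15335845947266, 0.707951545715332), (28.586349487304688, 43.56468963623047), 89.98760986328125)
```

Socket mouth is at tool (72.15, 0.7) mm and the module centre at (0, 0.6) mm, so I shift by 72 mm in x and then lower.

Request:
send_rows([
  [255, 0.01, 0, 0, 0],
  [255, 0.018, 0, 0, 0],
  [255, 0.018, 0, 0, 0],
  [255, 0.016, 0, 0, 0],
  [255, 0.008, 0, 0, 0],
  [255, 0.0021, 0, 0, 0],
  [255, 0, 0, 0, 0],
  [255, 0, 0, 0, 0],
  [255, 0, 0, 0.01, 0],
  [255, 0, 0, 0.008, 0],
  [255, 0, 0, 0.004, 0],
  [255, 0, 0, 0, 0],
  [255, 0, 0, 0, 0],
  [255, 0, 0, 0, 0],
])

```text
time_s: 40.83
position: [0.4196, -0.3604, 0.2264]
tcp_rot: [[0.091, 0.996, -0.0], [0.996, -0.091, 0.0], [0.0, -0.0, -1.0]]
force: [1.1, -0.2, -1.3]
opening: 0.455
grasp_force: 29.9
```

```bash
python3 - <<'E'
from h import *
# target: start pose + 72.15 mm along tool x
s=read_state();o=np.array([.41320449,-.4301834,.24870072]);t=o+.07215*np.array([.0892,.996,0])
goto(t[0],t[1],.1935,84.88);print(s['force'])
E
```

```text
turn -0.002 rad; shift x 0.0021 y -0.0001 z 0.0329  | cur dir 84.77 pos [ 0.4196 -0.3604  0.2264]
[ 1.09406169 -0.24339812 -1.28480888]
```

Request:
send_rows([
  [255, 0.002, 0, 0, -0.002],
  [255, 0, 0, 0, 0],
  [255, 0, 0, 0, 0],
  [255, 0, 0, 0, 0],
  [255, 0, 0, 0.004, 0],
  [255, 0, 0, 0.004, 0],
  [255, 0, 0, 0.003, 0],
  [255, 0, 0, 0, 0],
  [255, 0, 0, 0, 0],
])

```text
time_s: 41.58
position: [0.4196, -0.3579, 0.2151]
tcp_rot: [[0.089, 0.996, -0.001], [0.996, -0.089, 0.001], [0.001, -0.001, -1.0]]
force: [-0.9, -0.3, -1.8]
opening: 0.457
grasp_force: 29.9
```

Request:
send_rows([
  [255, 0, 0, 0.002, 0],
  [255, 0, 0, 0.002, 0],
  [255, 0, 0, 0, 0],
])

```text
time_s: 41.83
position: [0.4196, -0.3579, 0.2112]
tcp_rot: [[0.089, 0.996, -0.0], [0.996, -0.089, 0.001], [0.0, -0.0, -1.0]]
force: [0.0, 0.2, -2.0]
opening: 0.455
grasp_force: 29.9
```

Request:
send_rows([
  [255, 0, 0, 0.002, 0],
  [255, 0, 0, 0.002, 0],
  [255, 0, 0, 0.002, 0],
  [255, 0, 0, 0, 0],
])

```text
time_s: 42.17
position: [0.4195, -0.3579, 0.2051]
tcp_rot: [[0.089, 0.996, -0.001], [0.996, -0.089, 0.001], [0.001, -0.001, -1.0]]
force: [0.2, -0.0, -1.9]
opening: 0.455
grasp_force: 29.9
```

Request:
send_rows([
  [255, 0, 0, 0.002, 0],
  [255, 0, 0, 0.002, 0],
  [255, 0, 0, 0.002, 0],
  [255, 0, 0, 0, 0],
  [255, 0, 0, 0, 0],
])

```text
time_s: 42.58
position: [0.4197, -0.358, 0.1994]
tcp_rot: [[0.089, 0.996, -0.0], [0.996, -0.089, 0.0], [0.0, -0.0, -1.0]]
force: [0.0, 0.2, -0.9]
opening: 0.458
grasp_force: 29.9
```

Request:
send_rows([
  [255, 0, 0, 0.002, 0],
  [255, 0, 0, 0.002, 0],
  [255, 0, 0, 0, 0],
  [255, 0, 0, 0, 0],
])

```text
time_s: 42.92
position: [0.4197, -0.358, 0.1954]
tcp_rot: [[0.089, 0.996, -0.0], [0.996, -0.089, 0.0], [0.0, -0.0, -1.0]]
force: [0.3, 0.6, -1.4]
opening: 0.46
grasp_force: 29.9
```

Request:
send_rows([
  [255, 0, 0, 0.001, 0],
  [255, 0, 0, 0.001, 0],
  [255, 0, 0, 0, 0],
  [255, 0, 0, 0, 0],
])

```text
time_s: 43.25
position: [0.4198, -0.3583, 0.1937]
tcp_rot: [[0.089, 0.996, 0.0], [0.996, -0.089, -0.0], [-0.0, 0.0, -1.0]]
force: [-0.0, 0.7, 0.3]
opening: 0.458
grasp_force: 29.9
```

Request:
send_rows([
  [255, 0, 0, 0.001, 0],
  [255, 0, 0, 0.001, 0],
  [255, 0, 0, 0, 0],
  [255, 0, 0, 0, 0],
])

```text
time_s: 43.58
position: [0.4198, -0.3583, 0.1936]
tcp_rot: [[0.089, 0.996, 0.001], [0.996, -0.089, -0.001], [-0.001, 0.001, -1.0]]
force: [-3.2, 3.1, 9.8]
opening: 0.454
grasp_force: 29.9
```

The module is seated: TCP 0.1936 against 0.1935 expected, with contact force. I release it partly open, rise, then close and go in front of the lever.

Request:
send_rows([
  [255, 0, 0, -0.002, 0],
  [110, 0, 0, 0, 0],
  [110, 0, 0, 0, 0],
  [110, 0, 0, 0, 0],
  [110, 0, 0, 0, 0],
  [110, 0, 0, 0, 0],
  [110, 0, 0, -0.005, 0],
  [110, 0, 0, -0.015, 0],
  [110, 0, 0, -0.03, 0],
  [110, 0, 0, -0.035, 0],
  [255, 0, 0, -0.03, 0],
  [255, 0, 0, 0, 0],
  [255, 0, 0, 0, 0],
  [255, 0, 0, 0, 0],
  [255, 0, 0, 0, 0],
  [255, 0, 0, 0, 0],
  [255, 0, 0, 0, 0],
  [255, 0, 0, 0, 0],
])

```text
time_s: 45.08
position: [0.4195, -0.3578, 0.3076]
tcp_rot: [[0.089, 0.996, -0.001], [0.996, -0.089, 0.002], [0.001, -0.001, -1.0]]
force: [-0.7, 0.9, 0.1]
opening: 0.061
grasp_force: 0.0
```

```bash
python3 - <<'E'
from h import *
goto(.5008,-.2893,.31,84.88)
p,d,X,Y=tool_cloud();cv2.imwrite('pics/w14.png',p)
t,dt=capture('top');cv2.imwrite('pics/t14.png',t)
o=np.hstack([cv2.resize(p,(440,330)),cv2.resize(t[195:295,385:490],(347,330))]);cv2.imwrite('pics/j14.png',o)
E
```

```text
turn 0.000 rad; shift x 0.0755 y 0.0749 z -0.0024  | cur dir 84.90 pos [ 0.4195 -0.3578  0.3076]
```

View pics/j14.png

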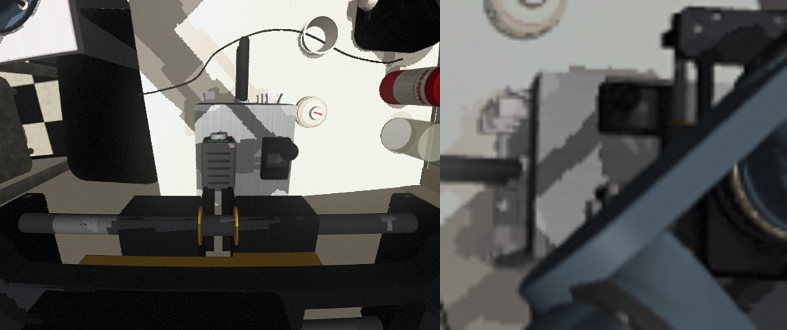

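The module sits upright in the socket with its dial to the front. Next is the lever.

Request:
send_rows([
  [255, 0.02, 0.02, 0, 0],
  [255, 0.025, 0.025, 0, 0],
  [255, 0.0205, 0.02, 0, 0],
  [255, 0.01, 0.01, 0, 0],
  [255, 0, 0, 0, 0],
  [255, 0, 0, 0, 0],
  [255, 0, 0, 0.03, 0],
  [255, 0, 0, 0.03, 0],
  [255, 0, 0, 0.022, 0],
  [255, 0, 0, 0, 0],
  [255, 0, 0, 0, 0],
])

```text
time_s: 46.1
position: [0.4997, -0.2902, 0.2258]
tcp_rot: [[0.09, 0.996, -0.003], [0.996, -0.09, 0.002], [0.001, -0.003, -1.0]]
force: [-0.6, -0.7, 0.4]
opening: 0.009
grasp_force: 0.0
```

Request:
send_rows([
  [255, -0.008, 0, 0, 0],
  [255, -0.008, 0, 0, 0],
  [255, -0.008, 0, 0, 0],
  [255, -0.008, 0, 0, 0],
  [255, -0.006, 0, 0, 0],
  [255, -0.006, 0, 0, 0],
  [255, -0.006, 0, 0, 0],
  [255, -0.006, 0, 0, 0],
  [255, -0.006, 0, 0, 0],
  [255, -0.006, 0, 0, 0],
  [255, -0.005, 0, 0, 0],
  [255, 0, 0, 0, 0],
  [255, 0, 0, 0, 0],
])

```text
time_s: 47.18
position: [0.4949, -0.3631, 0.2264]
tcp_rot: [[0.089, 0.996, 0.0], [0.996, -0.089, -0.001], [-0.001, 0.001, -1.0]]
force: [-0.1, -0.1, 0.4]
opening: 0.005
grasp_force: 0.0
```

Request:
send_rows([
  [255, -0.002, 0, 0, 0],
  [255, -0.002, 0, 0, 0],
  [255, -0.001, 0, 0, 0],
  [255, 0, 0, 0, 0],
])

```text
time_s: 47.52
position: [0.4943, -0.3671, 0.2265]
tcp_rot: [[0.089, 0.996, -0.0], [0.996, -0.089, 0.0], [0.0, -0.0, -1.0]]
force: [1.2, 2.3, -0.2]
opening: 0.007
grasp_force: 0.6
```

Request:
send_rows([
  [255, -0.001, 0, 0, 0],
  [255, -0.001, 0, 0, 0],
  [255, 0, 0, 0, 0],
])

```text
time_s: 47.77
position: [0.494, -0.369, 0.2266]
tcp_rot: [[0.089, 0.996, -0.0], [0.996, -0.089, 0.001], [0.001, -0.0, -1.0]]
force: [0.2, 2.2, -0.3]
opening: -0.001
grasp_force: 0.9
```

Request:
send_rows([
  [255, -0.001, 0, 0, 0],
  [255, -0.001, 0, 0, 0],
  [255, 0, 0, 0, 0],
])

```text
time_s: 48.02
position: [0.4939, -0.3694, 0.2264]
tcp_rot: [[0.089, 0.996, -0.0], [0.996, -0.089, 0.004], [0.004, -0.0, -1.0]]
force: [-0.7, 5.8, 1.2]
opening: 0.004
grasp_force: 2.7
```

Request:
send_rows([
  [255, -0.001, 0, 0, 0],
  [255, -0.001, 0, 0, 0],
  [255, 0, 0, 0, 0],
  [255, 0, 0, 0, 0],
])

```text
time_s: 48.35
position: [0.4938, -0.3695, 0.2263]
tcp_rot: [[0.089, 0.996, -0.0], [0.996, -0.089, 0.007], [0.007, -0.001, -1.0]]
force: [1.5, 9.3, 2.5]
opening: 0.009
grasp_force: 4.3
```

Request:
send_rows([
  [255, 0.01, 0, 0, 0],
  [255, 0.02, 0, 0, 0],
  [255, 0.03, 0, 0, 0],
  [255, 0.03, 0, -0.02, 0],
  [255, 0.03, 0, -0.03, 0],
  [255, 0.03, 0, -0.03, 0],
  [255, 0.03, 0, 0, 0],
  [255, 0.03, 0, 0, 0],
  [255, 0.03, 0, 0, 0],
  [255, 0.03, 0, 0, 0],
  [255, 0.03, 0, 0, 0],
  [255, 0, 0, 0, 0],
  [255, 0, 0, 0, 0],
])

```text
time_s: 49.43
position: [0.5208, -0.075, 0.3061]
tcp_rot: [[0.086, 0.996, 0.002], [0.996, -0.086, -0.003], [-0.002, 0.002, -1.0]]
force: [-0.2, 0.5, 0.5]
opening: 0.005
grasp_force: 0.0
```

```bash
python3 - <<'E'
from h import *
t,d=capture('top');q,e=capture('scene');cv2.imwrite('pics/t15.png',t);cv2.imwrite('pics/s15.png',q)
o=np.hstack([cv2.resize(t[150:300,330:490],(400,375),interpolation=cv2.INTER_CUBIC),cv2.resize(q[225:375,350:510],(400,375),interpolation=cv2.INTER_CUBIC)]);cv2.imwrite('pics/j15.png',o)
X=cloud(cal('scene'),e);a=np.array([-.0892,-.996]);n=np.array([.996,-.0892])
A=X[...,:2]@a-.3185;N=X[...,:2]@n-.4838
m=(X[...,2]>.25)&(X[...,2]<.29)&(abs(A)<.06)&(abs(N-.04)<.025);P=X[m];print('ball',len(P),A[m].mean(),N[m].mean(),P[:,2].max())
Xt=cloud(cal('top'),d);A=Xt[...,:2]@a-.3185;N=Xt[...,:2]@n-.4838
m=(Xt[...,2]>.25)&(Xt[...,2]<.29)&(abs(A)<.06)&(abs(N-.04)<.025);print('ball top',m.sum(),A[m].mean(),N[m].mean())
m=(Xt[...,2]>.23)&(Xt[...,2]<.25)&(abs(A)<.06)&(abs(N+.034)<.03);P=np.c_[A[m],N[m]]*1000;print('module',np.median(Xt[...,2][m]),cv2.minAreaRect(P.astype(np.float32)))
for lo,hi,nm in((.15,.18,'sheet'),(.10,.125,'pan')):
    m=(Xt[...,2]>lo)&(Xt[...,2]<hi)&(abs(N)<.015)&(A<-.06)&(A>-.2);print(nm,m.sum(),A[m].min(),A[m].max())
E
```

```text
ball 90 0.024868241146722772 0.03508339685878138 0.26867153809025335
ball top 74 0.022981716880926775 0.03877370800328598
module 0.2393914285125036 ((1.7236766815185547, -33.48625183105469), (38.480995178222656, 61.40730667114258), 89.4935302734375)
sheet 242 -0.15502125001346218 -0.06607870301460589
pan 103 -0.1557467236364018 -0.06040276629967095
```

View pics/j15.png

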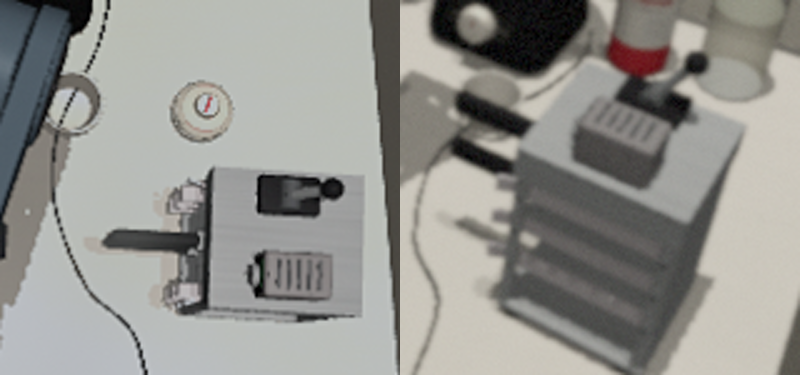

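The lever is over to the back (ball at cabinet x = +25 mm). The module is flush (top at 239 mm) with its dial to the front, and both handles stand out one above the other at the home position. Cup and timer are untouched.

```bash
python3 -c "
from rig import *
print(hand_in())"
```

```text
the job is handed in; nothing more can be done
None
```

The job is handed in: the shallow pan and the flat sheet are fully home on their own rails, the module is plugged in with its dial to the front, and the power lever, pushed last, is right over to the back. The deep pan was absent.

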